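# Scan the waterjet coupons on the hand-turned carousel

### The job

Lift every coupon carrier off its hook and seat it fully down over the two pegs of a free station on the turntable; when all are seated, turn the turntable by its red crank counterclockwise (seen from above) one full turn, all the way to its stop, so each coupon passes the scanner. Then lift the carriers off and stand them upright in the yellow tray, leaving the turntable at its stop, and do not push the tin, the grey roll or the mouse about.

Things in the scene. Friction and masses are not known exactly. Their poses are not given: they have to be found in the camera images.
- carrier_blue: carrier, blue base 72x56x16 mm (x,y,z), 0.35 kg, two 11 mm square through holes at x = -24, +24 mm. Handle arch over the middle: uprights 22 mm wide in x, 42 mm across their outer faces in y, opening 30 mm; black top bar, underside at z 94, top at 106 mm. Grip the uprights from above, closing along y. Origin: centre of underside, z up. Half-turn symmetric. None at the start: absent.
- carrier_orange: carrier, orange base 72x56x16 mm (x,y,z), 0.35 kg, two 11 mm square through holes at x = -24, +24 mm. Handle arch over the middle: uprights 22 mm wide in x, 42 mm across their outer faces in y, opening 30 mm; black top bar, underside at z 94, top at 106 mm. Grip the uprights from above, closing along y. Origin: centre of underside, z up. Half-turn symmetric. None at the start: absent.
- carrier_green: carrier, green base 72x56x16 mm (x,y,z), 0.35 kg, two 11 mm square through holes at x = -24, +24 mm. Handle arch over the middle: uprights 22 mm wide in x, 42 mm across their outer faces in y, opening 30 mm; black top bar, underside at z 94, top at 106 mm. Grip the uprights from above, closing along y. Origin: centre of underside, z up. Half-turn symmetric. None at the start: absent.
- rack: fixed rack, three hooks 110 mm apart along its y: level 10 mm rods along its x from a cross bar (x = 77 to 93 mm, top 146 mm high) to x = -30 mm, upturned there, tip 18 mm above the rod's top. Carriers hang by the top bar, x along rack x, undersides 47 mm up: lift 25 to 35 mm, then draw 60 mm or more along rack -x. Origin: on the table under the middle hanging place.
- hook1 (a point): hanging place of hook 1: on top of the rod, mid-way between tip and cross bar, 141 mm high (y = -110 mm in the rack's frame)
- hook2 (a point): hanging place of hook 2: on top of the rod, mid-way between tip and cross bar, 141 mm high (y = 0 mm in the rack's frame)
- hook3 (a point): hanging place of hook 3: on top of the rod, mid-way between tip and cross bar, 141 mm high (y = 110 mm in the rack's frame)
- station1 (a point): station 1 of the turntable: white patch with two brass pegs, 8 mm thick, 13 mm high, tapered, 24 mm inward and outward of this point on the line from the axis through it. The point, on the disc's surface, is where the centre of a seated carrier's underside comes (carrier x along the peg line, either way round). 90 mm from the axis; turns with the disc
- station2 (a point): station 2 of the turntable: white patch with two brass pegs, 8 mm thick, 13 mm high, tapered, 24 mm inward and outward of this point on the line from the axis through it. The point, on the disc's surface, is where the centre of a seated carrier's underside comes (carrier x along the peg line, either way round). 90 mm from the axis; turns with the disc
- station3 (a point): station 3 of the turntable: white patch with two brass pegs, 8 mm thick, 13 mm high, tapered, 24 mm inward and outward of this point on the line from the axis through it. The point, on the disc's surface, is where the centre of a seated carrier's underside comes (carrier x along the peg line, either way round). 90 mm from the axis; turns with the disc
- axis (a point): turntable's vertical axis at the disc's upper surface, 52 mm above the table; the dark disc has radius 137 mm. A low scanner pillar, 115 mm high, stands fixed to the housing on the side opposite the crank's start, 155 to 185 mm from the axis
- knob_top (a point): centre of the top of the turntable's red crank grip: a freely spinning upright cylinder, 24 mm across, 40 mm tall, on a 12 mm rod, 90 mm from the axis, top 140 mm above the table; it turns with the disc. The stations lie 90, 180 and 270 degrees on from it
- turntable (a joint): angle of the turntable in rad, growing counterclockwise seen from above; starts at 0 to 0.2, firm end stop at 6.5; light friction (about 3 to 6 N at the crank), stays where it is left
- tray: loose yellow outgoing tray, 275 x 110 x 30 mm (x, y, z) outside, walls and floor 4 mm thick, 0.9 kg; takes three carriers in a row along its x, 80 mm apart, their x along its x. Origin: centre of its underside; z up. It may shift, so look before each placing
- tin: small steel tin, 52 mm across, 35 mm tall; a bystander to leave alone. Origin: centre of the underside as it stands at the start.
- tape_roll: grey disc-shaped roll, 60 mm across, 24 mm tall, lying flat; a bystander to leave alone. Origin: centre of the underside as it stands at the start.
- mouse: round black computer mouse, 60 mm across, 32 mm tall; a bystander to leave alone. Origin: centre of the underside as it stands at the start.

How it is judged:
By the outcome, as a careful person would: the job done as asked, in the order asked, and still so for the second after the job is handed in, with the robot touching nothing.
Of carrier_blue, carrier_orange, carrier_green only 2 to 3 are there at a start; the rules pass over those that are not, and their reading is None.
At some moment in a run one of tray may be knocked a few centimetres aside while the robot is not near it.
Once in a run the grip may slacken for a moment while it holds something.
It also fails if it takes over 210 s, if anything falls off the work surface, if the arm or the gripper's body presses on something with over 40 N, if the wrist force passes 120 N, or if a joint passes its speed limit or range.

### The arm

A 6-joint arm with a two-finger parallel gripper is mounted at the origin on the work surface. World frame = base frame: x ahead of the robot, y to its left, z up, the work surface at z = 0. Lengths are in m, angles in rad, forces in N, time in s.
With the tool pointing down it reaches from about 0.3 to 0.775 m from the base axis. Payload 14.6 kg.
Tool frame: the origin (TCP) lies midway between the tips of the shut fingers; the grasp point (between the pads) lies 19 mm behind it (ctrl.pinch_z is the z of the grasp point in the tool frame, in m); z points along the fingers, y is the line along which they close (so a half turn about z gives the same grasp; the last joint's range is limited). The gripper opens to 94 mm and grips with 3 to 60 N. Pads are 16 mm wide; open, the fingers measure 119 mm over their backs; the gripper's body (75 mm by 177 mm) begins 78 mm behind the grasp point.
Start: joints at [-1.28, 0.3, 1.521, -0, 1.321, -0.067], TCP at [0.193, -0.515, 0.205] pointing down, gripper open.
Joint ranges: [-3.03, 3.03], [-0.79, 2.21], [0.23, 2.52], [-1.04, 4.18], [0, 3.07], [-2.55, 2.55]. Speed limits (rad/s): [2.22, 2.22, 2.57, 3.14, 3.14, 3.14].

### API

Orientations are given as [roll, pitch, yaw] about the fixed x, y, z axes, in that order (R = Rz(yaw) Ry(pitch) Rx(roll)).
In Python, from station import ctrl, camera, ticket gives the robot as it stands. The module is installed in compiled form; this text tells all that it offers.
- The arm moves only by the shell command python3 -m inch 'ROWS' [FORCE]. ROWS is text: rows parted by semicolons, each of 7 numbers parted by spaces: the opening, from -1 (shut) to 1 (fully open), then the shift along the tool's x, y, z in units of 0.03 m (1.0 is 0.03 m), then the turn, a rotation vector about the tool's x, y, z in units of 10 degrees (1.0 is 10 degrees). In form: grip dx dy dz rx ry rz; .... A call has 1 to 10 rows; each row shifts and turns the commanded pose from where the row before left it, along the tool's axes as they then stand; what a row does not reach is not made up. A row lasts 1/8 s, in which the tool goes at most 62.5 mm and 10.7 degrees, less where a joint would pass 70% of its speed; a pose out of reach is approached as far as the arm can. A call with a number of a shift or a turn outside -1 to 1 is refused whole. A call with a gripper value outside its range is refused whole. The fingers move at their own pace and stop on an object; FORCE is the grip in N (left out, the last holds). Time passes only in rows, so rows that do not move let the fingers close. It gives the time, the measured TCP pose, the force, the opening and the grip force at its end, in the units of the state.
- ctrl.get_obs(): the state, without advancing time (a new reading comes with each control period).
- camera(name): name is "side" or "top" or "wrist"; returns a dict with "img" (480x640x3 uint8, blue, green, red), "range_z" (480x640 float32, m along the optical axis (not along the pixel's ray), 0 where there is no reading), "intrinsics" (3x3 intrinsics, pixels), "k1" (the pictures are not rectified: a ray, as slopes to the right and down, at radius r is drawn at 1 + k1 r^2 times it, then the intrinsics apply), "view" (4x4, takes a point from world to camera coordinates). Camera axes: x right, y down, z forward; pixel columns grow to the right and rows downward; lengths in m; the calibration is good to about 2 mm. A picture is of the moment at which its call begins.
- ticket.hand_in(): hands the job in; it is judged then, once.
The state is a dict: "time_s": time; "qpos": joint angles; "joint_vel": joint speeds; "tau": joint torques, N m; "ee_pos": TCP position; "eef_rot": TCP orientation; "force": force on the tool from outside, world axes, zero at the start; "moment": the same for the moment, N m; "grip_width": finger opening in m; "grip_force": force on a finger pad.
Only numpy, scipy, OpenCV 4.12 (cv2) and the standard library are available. Lean on these libraries where they do the work, as an engineer would, in place of code of your own. Each camera call takes 0.05 s, during which the arm holds its last target. There are 200 camera calls.

## Working session

There is one attempt and no reset: what is moved stays moved. The work goes in short steps, Python scripts to look and compute and a shell command to move; the robot and the scene stay as the last step left them, time stands still between calls to the robot, and variables do not carry over. Pictures are saved under pics/ and viewed, at most 18 in all, crops included, and the job is handed in when it is done.

```bash
mkdir -p pics
cat > h.py <<'E'
import numpy as np, cv2
from station import ctrl, camera
def save(c,n): cv2.imwrite('pics/'+n+'.png',c['img'])
def rays(c,uv):
    K=c['intrinsics'];k=c['k1'];uv=np.atleast_2d(np.array(uv,float))
    d=np.c_[(uv[:,0]-K[0,2])/K[0,0],(uv[:,1]-K[1,2])/K[1,1]];s=d.copy()
    for _ in range(20): s=d/(1+k*(s**2).sum(1,keepdims=True))
    return np.c_[s,np.ones(len(s))]
def onplane(c,uv,z):
    r=rays(c,uv);V=c['view'];R=V[:3,:3];o=-R.T@V[:3,3];w=r@R
    return o+w*((z-o[2])/w[:,2])[:,None]
def cloud(c):
    h,w=c['range_z'].shape;u,v=np.meshgrid(np.arange(w),np.arange(h))
    r=rays(c,np.c_[u.ravel(),v.ravel()])*c['range_z'].ravel()[:,None]
    V=c['view'];return ((r-V[:3,3])@V[:3,:3]).reshape(h,w,3)
E
python3 - <<'E'
from h import *
for n in('side','top','wrist'):
    c=camera(n);save(c,n+'0');np.set_printoptions(precision=3,suppress=True)
    V=c['view'];print(n,-V[:3,:3].T@V[:3,3],V[:3,:3].tolist(),c['intrinsics'].tolist(),c['k1'],(c['range_z']>0).mean())
o=ctrl.get_obs();print(o)
E
```

```text
side [0.086 0.651 0.67 ] [[-0.816316489143902, -0.5775942920151734, 0.0034961955414590513], [-0.33479200023652655, 0.46821319409707124, -0.8177351169242052], [0.470682171034127, -0.6687011579957887, -0.5755840991251336]] [[495.5026856168932, 0.0, 311.62931956972034], [0.0, 495.5026856168932, 235.0695835094869], [0.0, 0.0, 1.0]] -0.0791589739532184 0.99595703125
top [0.458 0.017 1.092] [[-0.011902752014577252, -0.9999289438290317, -0.0006571053468721543], [-0.9961727830020688, 0.011914942953270181, -0.08658995634791715], [0.08659163296989696, -0.0003760683152431608, -0.9962438193897262]] [[512.3502341833992, 0.0, 323.6191764174418], [0.0, 512.3502341833992, 240.5595075197319], [0.0, 0.0, 1.0]] -0.11422381985327144 0.995947265625
wrist [ 0.265 -0.489  0.384] [[0.3503866949155841, -0.9366051182161562, -0.00012867569728574626], [-0.9029809746743623, -0.33784427999287125, 0.26549312957633797], [-0.2487056963607252, -0.0929090684884959, -0.9641127431946578]] [[403.539553342389, 0.0, 319.0065353271979], [0.0, 403.539553342389, 247.08882343224022], [0.0, 0.0, 1.0]] 0.0018910806828249431 0.9960384114583334
{'time_s': 0.15, 'qpos': array([-1.28 ,  0.3  ,  1.521, -0.   ,  1.321, -0.067]), 'joint_vel': array([-0.001, -0.002, -0.003,  0.   , -0.001, -0.001]), 'tau': array([  0.   , -53.196, -35.282,   0.071,   0.024,  -0.   ]), 'ee_pos': array([ 0.193, -0.515,  0.205]), 'eef_rot': array([-3.141, -0.   ,  0.358]), 'force': array([-0.671, -0.113, -0.334]), 'moment': array([-0.011,  0.002,  0.008]), 'grip_force': 0.0, 'grip_width': 0.09384211737267255}
```

View pics/top0.png

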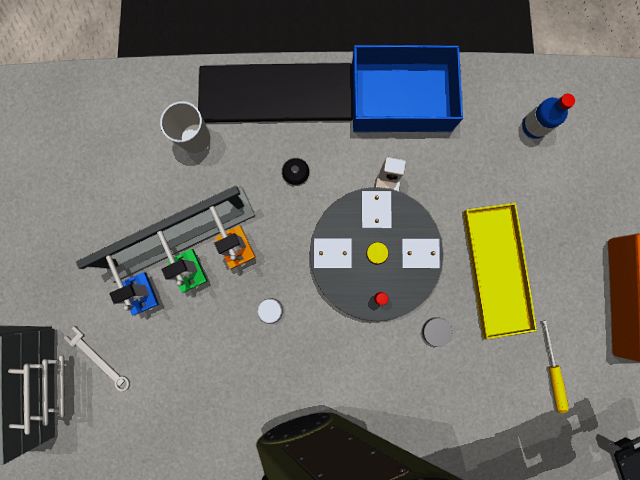

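View pics/side0.png

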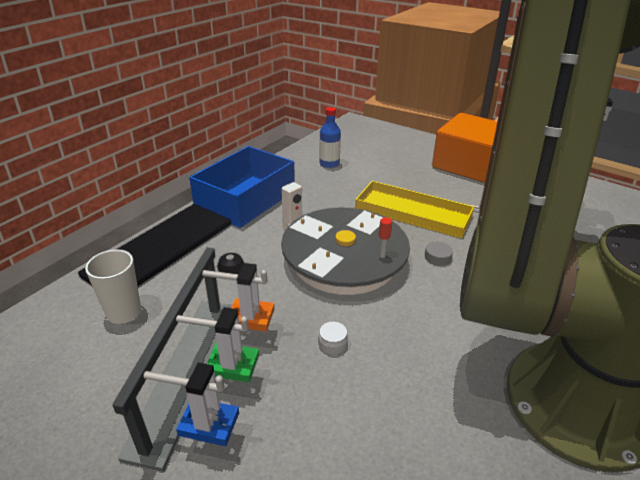

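```bash
cat > meas.py <<'E'
from h import *
np.set_printoptions(precision=4,suppress=True)
def masks(img):
    h=cv2.cvtColor(img,cv2.COLOR_BGR2HSV);H,S,V=[h[...,i].astype(int) for i in range(3)]
    g=lambda a,b,s,v:((H>=a)&(H<=b)&(S>s)&(V>v))
    return dict(yellow=g(24,34,150,80),red=g(0,5,150,80)|g(174,180,150,80),blue=g(105,125,150,60),green=g(50,75,150,60),orange=g(8,20,170,100),white=(S<40)&(V>190),black=(V<40))
def blobs(m,amin=30):
    n,l,s,c=cv2.connectedComponentsWithStats(m.astype(np.uint8));return [(s[i],c[i],l==i) for i in range(1,n) if s[i,4]>amin]
def tray(c,P=None):
    if P is None: P=cloud(c)
    m=masks(c['img'])['yellow']&(P[...,2]<.045)&(P[...,2]>-.01)
    b=max(blobs(m),key=lambda b:b[0][4])[2]
    uv=np.argwhere(b)[:,::-1]
    q=onplane(c,cv2.convexHull(uv.astype(np.int32))[:,0],.03)[:,:2]
    r=cv2.minAreaRect((q*1000).astype(np.float32));return r,cv2.boxPoints(r)
E
python3 - <<'E'
from meas import *
c=camera('top');P=cloud(c);M=masks(c['img'])
print('tray',tray(c,P))
for k in ('yellow','red','blue','green','orange','white'):
    for s,ce,l in blobs(M[k],25):
        p=P[l]; 
        if k=='blue' and s[4]>3000: continue
        print(k,s,ce.round(1),'cloud med',np.median(p,0),'zmax',p[:,2].max().round(3))
# black bars and others by height
m=(P[...,2]>.148)&(P[...,2]<.16)&(P[...,1]>.1)&M['black']
for s,ce,l in blobs(m,15):
    r=cv2.minAreaRect((onplane(c,np.argwhere(l)[:,::-1],.153)[:,:2]*1000).astype(np.float32));print('bar',s,ce.round(1),r)
# dark peg dots in white patches
# cross bar: heights .14-.15
m=(P[...,2]>.138)&(P[...,2]<.15)&(P[...,1]>.1)&(P[...,0]>.4)
b=max(blobs(m),key=lambda b:b[0][4]);q=onplane(c,np.argwhere(b[2])[:,::-1],.146)[:,:2]*1000
print('xbar',b[0],cv2.minAreaRect(q.astype(np.float32)))
# disc
m=(P[...,2]>.045)&(P[...,2]<.06);b=max(blobs(m),key=lambda b:b[0][4])
hull=cv2.convexHull(np.argwhere(b[2])[:,::-1].astype(np.int32))[:,0]
print('disc',b[0],cv2.fitEllipse((onplane(c,hull,.052)[:,:2]*1000).astype(np.float32)))
crop=c['img'][170:330,80:470];cv2.imwrite('pics/crop1.png',cv2.resize(crop,None,fx=2,fy=2,interpolation=cv2.INTER_CUBIC))
E
```

```text
tray (((483.9825134277344, -355.4468994140625), (274.36053466796875, 110.76942443847656), 7.330319404602051), array([[ 340.8569, -318.0176],
       [ 354.9899, -427.8817],
       [ 627.1081, -392.8762],
       [ 612.9751, -283.0121]], dtype=float32))
yellow [ 466  203   71  136 5859] [498.8 271.2] cloud med [ 0.4813 -0.3585  0.0042] zmax 1.092
yellow [367 242  21  22 335] [377.3 252.3] cloud med [ 0.5225 -0.0902  0.0659] zmax 1.092
yellow [553 366  16  45 348] [560.2 388.7] cloud med [ 0.2295 -0.4795  0.0239] zmax 1.092
red [562  93  13  14 143] [568.   99.7] cloud med [ 0.8041 -0.4574  0.1696] zmax 0.173
red [376 292  12  13 124] [381.7 298.3] cloud med [ 0.4323 -0.0896  0.1395] zmax 0.145
blue [540  97  28  29 498] [551.9 112. ] cloud med [ 0.7945 -0.4443  0.116 ] zmax 1.092
blue [122 272  36  43 533] [141.2 293.8] cloud med [0.4366 0.3867 0.0632] zmax 1.092
green [174 249  32  43 467] [191.1 271.2] cloud med [0.4804 0.2853 0.0631] zmax 1.092
orange [224 225  31  44 446] [239.7 248.6] cloud med [0.5259 0.1855 0.0628] zmax 1.092
orange [215 235   8   6  30] [218.5 237.5] cloud med [
[... 1765 characters left out ...]
0153579711914)
bar [ 15 334   5  35 110] [ 17.6 351.5] ((335.4443359375, 602.9964599609375), (64.6098861694336, 8.421725273132324), 0.444051593542099)
bar [ 16 374   5  50 159] [ 17.8 398.5] ((244.96629333496094, 602.4583740234375), (93.71212005615234, 8.034265518188477), 0.4834977984428406)
bar [ 17 429   4  27  92] [ 18.7 441.6] ((161.61767578125, 602.274658203125), (6.403083324432373, 50.71128845214844), 88.16417694091797)
xbar [  76  185  164  105 2062] ((539.0158081054688, 317.5123291015625), (85.27880096435547, 340.8512268066406), 24.61132049560547)
disc [  310   187   133   134 13362] ((521.6331176757812, -89.93287658691406), (271.6499328613281, 273.54412841796875), 83.55530548095703)
```

View pics/crop1.png

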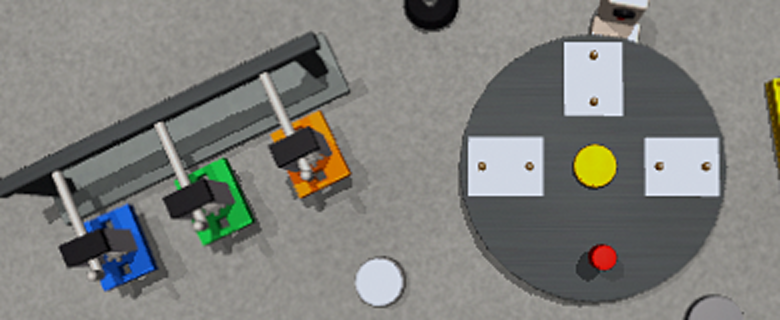

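```bash
cat > go.py <<'E'
import sys,numpy as np
from station import ctrl
o=ctrl.get_obs();p=o['ee_pos'];r,pt,y=o['eef_rot']
print('t',o['time_s'].__round__(2),'pos',p.round(4),'rpy',np.round([r,pt],3),'yawdeg',np.degrees(y).round(2),'F',np.round(o['force'],1),'w',round(o['grip_width'],4),'gf',round(float(o['grip_force']),1),'q',o['qpos'].round(2))
if len(sys.argv)>4:
    t=np.array([float(a) for a in sys.argv[1:4]]);yt=float(sys.argv[4])
    d=t-p;c,s=np.cos(y),np.sin(y)
    print('units dx dy dz (current axes): %.2f %.2f %.2f  rz %.2f'%((c*d[0]+s*d[1])/.03,(s*d[0]-c*d[1])/.03,-d[2]/.03,-(((yt-np.degrees(y))+180)%360-180)/10))
E
python3 - <<'E'
from meas import *
for n in('top','side'):
    c=camera(n);P=cloud(c);M=masks(c['img'])
    w=sorted([onplane(c,ce,.052)[0,:2] for s,ce,l in blobs(M['white'],200) if abs(np.median(P[l][:,2])-.0523)<.003],key=lambda a:a[1])
    print(n,'stations',[x.round(4) for x in w])
    for s,ce,l in blobs(M['yellow'],150):
        if .055<np.median(P[l][:,2])<.075: print('hub',onplane(c,ce,np.median(P[l][:,2])),s[4])
    for s,ce,l in blobs(M['red']&(P[...,2]>.136)&(P[...,2]<.146),15): print('knob',onplane(c,ce,.14))
    m=(P[...,2]>.150)&(P[...,2]<.156)&(P[...,1]>.1)&(P[...,0]>.4)&(P[...,1]<.5)&(c['img'].max(2)<70)
    for s,ce,l in blobs(m,15):
        r=cv2.minAreaRect((onplane(c,np.argwhere(l)[:,::-1],.153)[:,:2]*1000).astype(np.float32));print('bar',s,np.round(r[0],1),np.round(r[1],1),r[2])
    for k in('blue','green','orange'):
        m=M[k]&(abs(P[...,2]-.063)<.004)&(P[...,1]>.1)&(P[...,1]<.6)&(P[...,0]<.6)
        q=onplane(c,np.argwhere(m)[:,::-1],.063)[:,:2]*1000;r=cv2.minAreaRect(q.astype(np.float32));print(k,np.round(r[0],1),np.round(r[1],1),r[2])
E
python3 go.py .45 .16 .29 24.5
```

```text
top stations [array([ 0.5203, -0.1803]), array([ 0.6119, -0.0912]), array([0.5226, 0.0004])]
hub [[ 0.5221 -0.0905  0.066 ]] 337
knob [[ 0.4316 -0.089   0.14  ]]
bar [215 234  24  20 241] [537.2 197.1] [21.7 40.6] 25.955825805664062
bar [161 259  25  20 253] [489.4 295.8] [22.5 42.5] 27.00278663635254
bar [110 285  24  19 254] [444.8 394.3] [22.9 43.1] 24.19969940185547
blue [444.4 395.9] [72.3 57. ] 22.737472534179688
green [490.1 295.3] [72.5 55.7] 24.562467575073242
orange [537.2 197. ] [71.5 55.4] 25.469099044799805
side stations [array([ 0.5216, -0.1793]), array([ 0.6112, -0.0922]), array([ 0.5225, -0.0007])]
knob [[ 0.4285 -0.0862  0.14  ]]
bar [237 263  19  19 239] [535.7 198.4] [24.2 44.7] 24.048606872558594
bar [215 307  23  24 319] [488.1 296.9] [22.9 46.2] 26.517778396606445
bar [185 362  28  30 473] [443.3 395.3] [23.6 45.7] 24.485177993774414
blue [442.  398.3] [73.4 59.1] 23.854408264160156
green [488.1 297.6] [73.4 59.2] 26.373964309692383
orange [535.1 199. ] [72.7 60.2] 25.173248291015625
t 0.3 pos [ 0.1926 -0.5151  0.2053] rpy [-3.141 -0.   ] yawdeg 20.5 F [0.7 0.3 0.1] w 0.0942 gf 0.0 q [-1.28  0.3   1.52  0.    1.32 -0.07]
units dx dy dz (current axes): 15.92 -18.07 -2.82  rz -0.40
```

```bash
python3 -m inch '1 0 0 -1 0 0 0; 1 0.4 -0.5 -1 0 0 0; 1 0.9 -1 -0.8 0 0 0; 1 0.9 -1 0 0 0 0;1 0.9 -1 0 0 0 0;1 0.9 -1 0 0 0 0;1 0.9 -1 0 0 0 0;1 0.9 -1 0 0 0 0;1 0.9 -1 0 0 0 0;1 0.9 -1 0 0 0 0' 40; python3 -m inch '1 0.9 -1 0 0 0 0;1 0.9 -1 0 0 0 0;1 0.9 -1 0 0 0 0;1 0.9 -1 0 0 0 0;1 0.9 -1 0 0 0 0;1 0.9 -1 0 0 0 0;1 0.9 -1 0 0 0 0;1 0.9 -1 0 0 0 0;1 0.6 -0.5 0 0 0 -0.4;1 0 0 0 0 0 0'; python3 go.py .5365 .1975 .29 25
```

```text
time_s: 1.55
ee_pos: [0.3171, -0.1952, 0.2896]
eef_rot: [3.141, -0.0, 0.358]
force: [0.4, -0.5, -0.2]
grip_width: 0.0941
grip_force: 0.0
time_s: 2.8
ee_pos: [0.4468, 0.1252, 0.289]
eef_rot: [-3.141, 0.001, 0.429]
force: [-0.6, -0.1, -0.4]
grip_width: 0.0943
grip_force: 0.0
t 2.8 pos [0.4468 0.1252 0.289 ] rpy [-3.141e+00  1.000e-03] yawdeg 24.61 F [-0.6 -0.1 -0.4] w 0.0943 gf 0.0 q [0.19 0.05 1.62 0.   1.47 1.34]
units dx dy dz (current axes): 3.72 -0.95 -0.03  rz -0.04
```

```bash
python3 -m inch '1 1 -0.25 0 0 0 0;1 1 -0.25 0 0 0 0;1 1 -0.25 0 0 0 0;1 0.72 -0.2 0 0 0 -0.04;1 0 0 0 0 0 0;1 0 0 1 0 0 0;1 0 0 1 0 0 0;1 0 0 0.5 0 0 0; 1 0 0 0 0 0 0' ; python3 go.py .5365 .1975 .105 25
```

```text
time_s: 3.92
ee_pos: [0.5361, 0.196, 0.2144]
eef_rot: [-3.142, 0.001, 0.434]
force: [0.1, -0.1, -0.5]
grip_width: 0.0939
grip_force: 0.0
t 3.92 pos [0.5361 0.196  0.2144] rpy [-3.142e+00  1.000e-03] yawdeg 24.86 F [ 0.1 -0.1 -0.5] w 0.0939 gf 0.0 q [ 0.29  0.34  1.45 -0.    1.36  1.42]
units dx dy dz (current axes): 0.03 -0.04 3.65  rz -0.01
```

```bash
python3 -m inch '1 0.03 -0.04 1 0 0 0;1 0 0 1 0 0 0;1 0 0 1 0 0 0;1 0 0 0.65 0 0 0; 1 0 0 0 0 0 0;-1 0 0 0 0 0 0;-1 0 0 0 0 0 0;-1 0 0 0 0 0 0;-1 0 0 0 0 0 0;-1 0 0 0 0 0 0' 45; python3 go.py .5365 .1975 .105 25
python3 - <<'E'
from h import *
c=camera('side');save(c,'side1');cv2.imwrite('pics/s1c.png',cv2.resize(c['img'][200:460,100:340],None,fx=2,fy=2))
E
```

```text
time_s: 5.18
ee_pos: [0.5368, 0.198, 0.105]
eef_rot: [3.142, -0.0, 0.435]
force: [0.0, 0.7, 0.3]
grip_width: 0.0476
grip_force: 0.0
t 5.17 pos [0.5368 0.198  0.105 ] rpy [ 3.142 -0.   ] yawdeg 24.9 F [0.  0.7 0.3] w 0.0476 gf 0.0 q [ 0.29  0.45  1.56 -0.    1.13  1.43]
units dx dy dz (current axes): -0.02 0.01 0.00  rz -0.01
```

View pics/s1c.png

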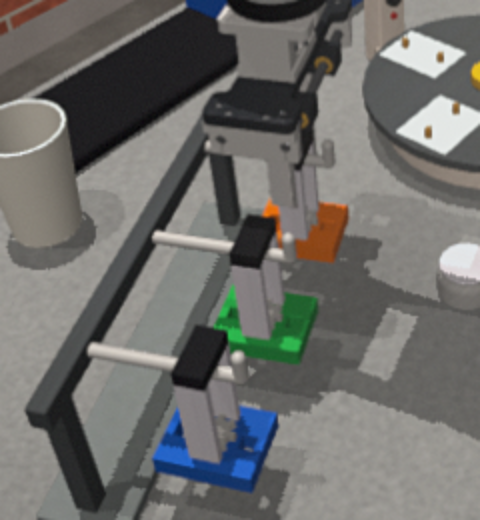

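The gripper straddles the orange arch (crop about 300,210), with the others untouched. Close, lift 30 mm and draw back.

```bash
python3 -m inch '-1 0 0 0 0 0 0;-1 0 0 0 0 0 0;-1 0 0 0 0 0 0;-1 0 0 -0.5 0 0 0;-1 0 0 -0.5 0 0 0;-1 0 0 0 0 0 0;-1 0 0 0 0 0 0' 45; python3 go.py
```

```text
time_s: 6.1
ee_pos: [0.5367, 0.198, 0.1348]
eef_rot: [-3.142, 0.0, 0.435]
force: [-0.6, -0.3, -4.2]
grip_width: 0.0419
grip_force: 45.0
t 6.1 pos [0.5367 0.198  0.1348] rpy [-3.142  0.   ] yawdeg 24.9 F [-0.6 -0.3 -4.2] w 0.0419 gf 45.0 q [ 0.29  0.41  1.54 -0.    1.19  1.43]
```

```bash
python3 -m inch '-1 -0.7 0 0 0 0 0;-1 -1 0 0 0 0 0;-1 -1 0 0 0 0 0;-1 0 0 -1 0 0 0;-1 0 0 -1 0 0 0;-1 0 0 -1 0 0 0;-1 0 0 -1 0 0 0;-1 0 0 -1 0 0 0.8;-1 0 0 -0.2 0 0 0.9;-1 0 0 0 0 0 0.86' 45; python3 go.py .6116 -.0915 .29 -0.7
```

```text
time_s: 7.35
ee_pos: [0.4633, 0.1639, 0.2911]
eef_rot: [-3.142, -0.0, -0.017]
force: [0.9, -0.1, -3.5]
grip_width: 0.0414
grip_force: 45.0
t 7.35 pos [0.4633 0.1639 0.2911] rpy [-3.142 -0.   ] yawdeg -0.99 F [ 0.9 -0.1 -3.5] w 0.0414 gf 45.0 q [ 0.27  0.11  1.55 -0.    1.48  1.85]
units dx dy dz (current axes): 5.09 8.43 0.04  rz -0.03
```

```bash
python3 -m inch '-1 0.6 0.93 0 0 0 0;-1 0.6 0.93 0 0 0 0;-1 0.6 0.93 0 0 0 0;-1 0.6 0.93 0 0 0 0;-1 0.6 0.93 0 0 0 0;-1 0.6 0.93 0 0 0 0;-1 0.6 0.93 0 0 0 0;-1 0.6 0.93 0 0 0 0;-1 0.3 0.93 0 0 0 -0.03; -1 0 0 0 0 0 0'; python3 -m inch '-1 0 0 1 0 0 0;-1 0 0 1 0 0 0;-1 0 0 0.3 0 0 0;-1 0 0 0 0 0 0' ;python3 go.py .6116 -.0915 .132 -0.7
python3 - <<'E'
from meas import *
for n in('side','top','wrist'):
    c=camera(n);save(c,n+'2');P=cloud(c);M=masks(c['img'])
    m=M['orange']&(P[...,2]>.07)&(P[...,2]<.25)&(P[...,0]>.5)&(P[...,1]>-.3)
    if m.sum()>20:
        b=max(blobs(m,10),key=lambda b:b[0][4]);zt=np.percentile(P[b[2]][:,2],80)
        mm=b[2]&(abs(P[...,2]-zt)<.003);q=onplane(c,np.argwhere(mm)[:,::-1],zt)[:,:2]*1000;r=cv2.minAreaRect(q.astype(np.float32));print(n,b[0],'ztop',zt,np.round(r[0],1),np.round(r[1],1),r[2])
cv2.imwrite('pics/s2c.png',cv2.resize(cv2.imread('pics/side2.png')[130:330,220:440],None,fx=2,fy=2))
E
```

```text
time_s: 8.6
ee_pos: [0.6133, -0.0906, 0.2896]
eef_rot: [-3.141, 0.002, -0.009]
force: [-0.4, 0.4, -3.7]
grip_width: 0.0415
grip_force: 45.0
time_s: 9.1
ee_pos: [0.6132, -0.0886, 0.2222]
eef_rot: [-3.141, 0.0, -0.007]
force: [0.2, -0.5, -2.3]
grip_width: 0.0416
grip_force: 45.0
t 9.1 pos [ 0.6132 -0.0886  0.2222] rpy [-3.141  0.   ] yawdeg -0.37 F [ 0.2 -0.5 -2.3] w 0.0416 gf 45.0 q [-0.2   0.45  1.28  0.    1.41  1.37]
units dx dy dz (current axes): -0.05 0.10 3.01  rz 0.03
side [288 170  43  22 451] ztop 0.1808885834882565 [610.2 -83.7] [74.9 58.3] 0.20884132385253906
wrist [ 269  211  100   77 4931] ztop 0.18173244467316896 [627.5 -89.9] [55.9 42.6] 89.60964965820312
```

View pics/wrist2.png

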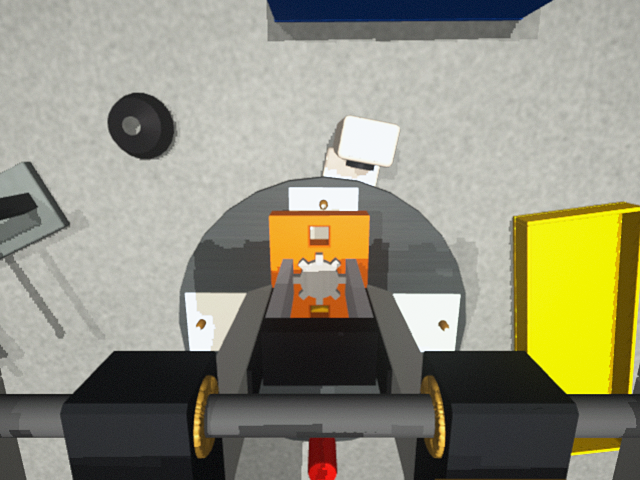

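The wrist view shows the orange base above station 2, the outer hole at (319,234), the outer peg at (323,205), and side pegs at (201,324) and (445,324). I'll compare hole and peg in this view.

```bash
cat > fit.py <<'E'
# wrist view: base far edge centre / hole vs peg & patch, near given xy
from meas import *
import sys
def wr(col,zu,show=None):
    c=camera('wrist');M=masks(c['img'])
    if show: save(c,show)
    b=max(blobs(M[col],200),key=lambda b:b[0][4])[2]
    h=b.astype(np.uint8)
    # holes in base: inner contours
    cs,hi=cv2.findContours(h,cv2.RETR_CCOMP,cv2.CHAIN_APPROX_NONE)
    for k,ct in enumerate(cs):
        if hi[0][k][3]>=0 and cv2.contourArea(ct)>80:
            m=cv2.moments(ct);u=[m['m10']/m['m00'],m['m01']/m['m00']];print('hole',np.round(u,1),cv2.contourArea(ct),onplane(c,u,zu+.012).round(4))
    hsv=cv2.cvtColor(c['img'],cv2.COLOR_BGR2HSV)
    pg=(hsv[...,0]>8)&(hsv[...,0]<28)&(hsv[...,1]>80)&~cv2.dilate(h,np.ones((5,5))).astype(bool)
    for s,ce,l in blobs(pg,20):
        p=onplane(c,ce,.059)[0]
        if s[4]<400 and np.hypot(p[0]-.5217,p[1]+.0903)<.14: print('peg',s[4],ce.round(1),p.round(4))
    for s,ce,l in blobs(M['white'],150):
        p=onplane(c,ce,.052)[0]
        if np.hypot(p[0]-.5217,p[1]+.0903)<.14: print('patch',s.tolist(),p.round(4))
    return c
if __name__=='__main__': wr(sys.argv[1],float(sys.argv[2]),sys.argv[3] if len(sys.argv)>3 else None)
E
python3 fit.py orange .164
```

```text
hole [318.9 232.5] 297.5 [[ 0.6375 -0.0898  0.176 ]]
peg 37 [323.  203.4] [ 0.6356 -0.0934  0.059 ]
peg 60 [200.8 323.5] [0.5239 0.0207 0.059 ]
peg 60 [443.1 324.7] [ 0.5211 -0.2049  0.059 ]
patch [289, 187, 70, 24, 1575] [ 0.6392 -0.0936  0.052 ]
patch [310, 227, 18, 12, 182] [ 0.6085 -0.0894  0.052 ]
patch [299, 255, 40, 17, 365] [ 0.5778 -0.0886  0.052 ]
patch [185, 292, 61, 59, 2558] [0.5264 0.0136 0.052 ]
patch [393, 294, 68, 58, 2862] [ 0.5238 -0.1948  0.052 ]
```

```bash
python3 -m inch '-1 -0.06 0.107 0 0 0 0.03;-1 0 0 1 0 0 0;-1 0 0 1 0 0 0;-1 0 0 0.6 0 0 0;-1 0 0 0.35 0 0 0; -1 0 0 0 0 0 0;-1 0 0 0 0 0 0' ;python3 go.py .6114 -.0918 .110 -0.7; python3 fit.py orange .072 wrist3
```

```text
time_s: 10.18
ee_pos: [0.6119, -0.0923, 0.1345]
eef_rot: [3.141, -0.002, -0.012]
force: [1.1, 0.1, -2.9]
grip_width: 0.0416
grip_force: 45.0
t 10.18 pos [ 0.6119 -0.0923  0.1345] rpy [ 3.141e+00 -2.000e-03] yawdeg -0.7 F [ 1.1  0.1 -2.9] w 0.0416 gf 45.0 q [-0.21  0.51  1.39 -0.    1.23  1.37]
units dx dy dz (current axes): -0.02 -0.02 0.82  rz 0.00
hole [318.9 232.6] 293.5 [[ 0.6349 -0.0933  0.084 ]]
patch [273, 201, 93, 10, 920] [ 0.6456 -0.0936  0.052 ]
patch [310, 227, 18, 11, 159] [ 0.6272 -0.0929  0.052 ]
patch [299, 255, 39, 18, 414] [ 0.6041 -0.0925  0.052 ]
patch [140, 337, 84, 16, 1078] [0.5466 0.0074 0.052 ]
patch [415, 337, 84, 17, 1136] [ 0.5443 -0.1914  0.052 ]
```

View pics/wrist3.png

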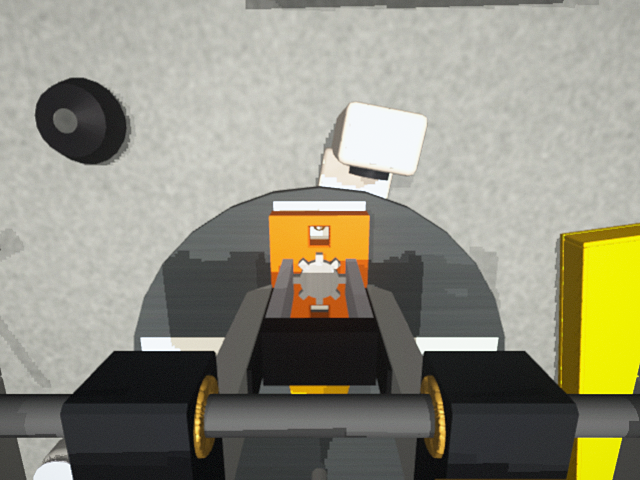

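The peg shows through the outer hole at (319,227) and patch and base line up. Lower.

```bash
python3 -m inch '-1 -0.02 -0.01 0.2 0 0 0;-1 0 0 0.15 0 0 0;-1 0 0 0.15 0 0 0;-1 0 0 0 0 0 0'; python3 go.py;  python3 -m inch '-1 0 0 0.1 0 0 0;-1 0 0 0.1 0 0 0;-1 0 0 0.08 0 0 0;-1 0 0 0 0 0 0'; python3 go.py
```

```text
time_s: 10.72
ee_pos: [0.6106, -0.0919, 0.1179]
eef_rot: [-3.141, 0.001, -0.012]
force: [0.3, -0.2, -3.2]
grip_width: 0.0418
grip_force: 45.0
t 10.72 pos [ 0.6106 -0.0919  0.1179] rpy [-3.141e+00  1.000e-03] yawdeg -0.7 F [ 0.3 -0.2 -3.2] w 0.0418 gf 45.0 q [-0.21  0.53  1.41 -0.    1.2   1.37]
time_s: 11.22
ee_pos: [0.6109, -0.0919, 0.1101]
eef_rot: [3.142, -0.0, -0.012]
force: [-0.1, 0.9, -0.8]
grip_width: 0.0418
grip_force: 45.0
t 11.22 pos [ 0.6109 -0.0919  0.1101] rpy [ 3.142 -0.   ] yawdeg -0.7 F [-0.1  0.9 -0.8] w 0.0418 gf 45.0 q [-0.21  0.54  1.42  0.    1.19  1.37]
```

```bash
python3 -m inch '-1 0 0 0.05 0 0 0;-1 0 0 0 0 0 0'; python3 -m inch '1 0 0 0 0 0 0;1 0 0 0 0 0 0;1 0 0 0 0 0 0;1 0 0 0 0 0 0;1 0 0 -0.5 0 0 0;1 0 0 -1 0 0 0;1 0 0 -1 0 0 0;1 0 0 -1 0 0 0;1 0 0 -0.5 0 0 0;1 0 0 0 0 0 0'; python3 go.py .489 .296 .225 25
python3 - <<'E'
from meas import *
c=camera('side');P=cloud(c);m=masks(c['img'])['orange']&(P[...,2]>.05)&(P[...,2]<.12)&(P[...,0]>.5)&(P[...,1]>-.3)
b=max(blobs(m,10),key=lambda b:b[0][4]);z=P[b[2]];print(np.percentile(z[:,2],[5,50,90,97]));save(c,'s3')
q=z[abs(z[:,2]-np.percentile(z[:,2],90))<.003][:,:2]*1000;print(cv2.minAreaRect(q.astype(np.float32)))
E
```

```text
time_s: 11.48
ee_pos: [0.611, -0.0919, 0.11]
eef_rot: [3.141, -0.001, -0.012]
force: [-5.7, 0.6, 10.8]
grip_width: 0.0418
grip_force: 45.0
time_s: 12.72
ee_pos: [0.6111, -0.092, 0.2295]
eef_rot: [3.141, -0.002, -0.012]
force: [0.2, -0.2, -0.4]
grip_width: 0.0942
grip_force: 0.0
t 12.72 pos [ 0.6111 -0.092   0.2295] rpy [ 3.141e+00 -2.000e-03] yawdeg -0.7 F [ 0.2 -0.2 -0.4] w 0.0942 gf 0.0 q [-0.21  0.44  1.28 -0.    1.42  1.37]
units dx dy dz (current axes): -4.23 -12.88 0.15  rz -2.57
[0.0578 0.0672 0.0694 0.0701]
((609.0609741210938, -89.98920440673828), (59.23627471923828, 74.02104949951172), 89.77313995361328)
```

```bash
python3 -m inch '1 -0.33 -1 0 0 0 0;1 -0.33 -1 0 0 0 0;1 -0.33 -1 0 0 0 0;1 -0.33 -1 0 0 0 0;1 -0.33 -1 0 0 0 0;1 -0.33 -1 0 0 0 0;1 -0.33 -1 0 0 0 0;1 -0.33 -1 0 0 0 0;1 -0.33 -1 0 0 0 0;1 -0.33 -1 0 0 0 0'; python3 -m inch '1 -0.33 -1 0 0 0 0;1 -0.33 -1 0 0 0 0;1 -0.27 -0.9 0 0 0 0;1 0 0 0 0 0 -0.9;1 0 0 0 0 0 -0.9;1 0 0 0 0 0 -0.77;1 0 0 0 0 0 0'; python3 go.py .489 .296 .105 25
```

```text
time_s: 14.02
ee_pos: [0.5147, 0.2101, 0.2271]
eef_rot: [3.141, 0.002, -0.012]
force: [-0.5, -0.7, 0.5]
grip_width: 0.0937
grip_force: 0.0
time_s: 14.9
ee_pos: [0.4883, 0.2964, 0.2273]
eef_rot: [3.141, 0.002, 0.436]
force: [-0.3, -0.1, -0.2]
grip_width: 0.094
grip_force: 0.0
t 14.9 pos [0.4883 0.2964 0.2273] rpy [3.141e+00 2.000e-03] yawdeg 24.95 F [-0.3 -0.1 -0.2] w 0.094 gf 0.0 q [ 0.48  0.33  1.43 -0.    1.38  1.62]
units dx dy dz (current axes): 0.01 0.02 4.08  rz -0.00
```

```bash
python3 -m inch '1 0 0 1 0 0 0;1 0 0 1 0 0 0;1 0 0 1 0 0 0;1 0 0 0.7 0 0 0;1 0 0 0.38 0 0 0; -1 0 0 0 0 0 0;-1 0 0 0 0 0 0;-1 0 0 0 0 0 0;-1 0 0 0 0 0 0;-1 0 0 0 0 0 0' 45; python3 go.py;  python3 -m inch '-1 0 0 0 0 0 0;-1 0 0 0 0 0 0;-1 0 0 0 0 0 0;-1 0 0 0 0 0 0;-1 0 0 -0.5 0 0 0;-1 0 0 -0.5 0 0 0;-1 0 0 0 0 0 0;-1 0 0 0 0 0 0' 45; python3 go.py
```

```text
time_s: 16.15
ee_pos: [0.4887, 0.2966, 0.1063]
eef_rot: [-3.142, -0.0, 0.436]
force: [-0.2, -1.1, 0.4]
grip_width: 0.0475
grip_force: 0.0
t 16.15 pos [0.4887 0.2966 0.1063] rpy [-3.142 -0.   ] yawdeg 24.99 F [-0.2 -1.1  0.4] w 0.0475 gf 0.0 q [0.48 0.45 1.56 0.   1.13 1.62]
time_s: 17.15
ee_pos: [0.4885, 0.2965, 0.136]
eef_rot: [3.142, 0.0, 0.436]
force: [-0.3, -0.1, -3.9]
grip_width: 0.0416
grip_force: 45.0
t 17.15 pos [0.4885 0.2965 0.136 ] rpy [3.142 0.   ] yawdeg 25.0 F [-0.3 -0.1 -3.9] w 0.0416 gf 45.0 q [ 0.48  0.41  1.54 -0.    1.19  1.62]
```

```bash
python3 -m inch '-1 -0.7 0 0 0 0 0;-1 -1 0 0 0 0 0;-1 -1 0 0 0 0 0;-1 0 0 -1 0 0 0;-1 0 0 -1 0 0 0;-1 0 0 -1 0 0 0;-1 0 0 -1 0 0 0;-1 0 0 -1 0 0 -0.8;-1 0 0 -0.2 0 0 -0.9;-1 0 0 0 0 0 -0.93' 45; python3 -m inch '-1 0 0 0 0 0 -0.95;-1 0 0 0 0 0 -0.95;-1 0 0 0 0 0 -0.95;-1 0 0 0 0 0 -0.95;-1 0 0 0 0 0 0'; python3 go.py .521 -.1805 .29 89.3
```

```text
time_s: 18.4
ee_pos: [0.4153, 0.2624, 0.2923]
eef_rot: [3.142, -0.0, 0.901]
force: [0.2, 0.8, -2.6]
grip_width: 0.0419
grip_force: 45.0
time_s: 19.02
ee_pos: [0.4151, 0.2623, 0.2917]
eef_rot: [-3.141, 0.0, 1.558]
force: [-0.2, -0.2, -4.0]
grip_width: 0.0422
grip_force: 45.0
t 19.02 pos [0.4151 0.2623 0.2917] rpy [-3.141  0.   ] yawdeg 89.24 F [-0.2 -0.2 -4. ] w 0.0422 gf 45.0 q [0.49 0.11 1.55 0.   1.48 0.5 ]
units dx dy dz (current axes): -14.71 3.72 0.06  rz -0.01
```

```bash
python3 -m inch '-1 -1 0.25 0 0 0 0;-1 -1 0.25 0 0 0 0;-1 -1 0.25 0 0 0 0;-1 -1 0.25 0 0 0 0;-1 -1 0.25 0 0 0 0;-1 -1 0.25 0 0 0 0;-1 -1 0.25 0 0 0 0;-1 -1 0.25 0 0 0 0;-1 -1 0.25 0 0 0 0;-1 -1 0.25 0 0 0 0' 45; python3 -m inch '-1 -1 0.25 0 0 0 0;-1 -1 0.25 0 0 0 0;-1 -1 0.25 0 0 0 0;-1 -1 0.25 0 0 0 0;-1 -0.6 0.2 0 0 0 0;-1 0 0 0 0 0 0;-1 0 0 1 0 0 0;-1 0 0 1 0 0 0;-1 0 0 0.3 0 0 0;-1 0 0 0 0 0 0'; python3 go.py .5212 -.1798 .135 89.3; python3 fit.py green .163 wrist4
```

```text
time_s: 20.27
ee_pos: [0.4866, -0.0396, 0.2919]
eef_rot: [-3.141, -0.0, 1.554]
force: [-0.0, -0.4, -2.3]
grip_width: 0.0415
grip_force: 45.0
time_s: 21.52
ee_pos: [0.521, -0.1765, 0.2236]
eef_rot: [3.142, -0.0, 1.559]
force: [-0.1, 0.3, -3.4]
grip_width: 0.042
grip_force: 45.0
t 21.52 pos [ 0.521  -0.1765  0.2236] rpy [ 3.142 -0.   ] yawdeg 89.3 F [-0.1  0.3 -3.4] w 0.042 gf 45.0 q [-0.39  0.29  1.5   0.    1.36 -0.38]
units dx dy dz (current axes): -0.11 0.01 2.95  rz -0.00
hole [318.7 230.9] 328.5 [[ 0.5213 -0.153   0.175 ]]
peg 61 [317.   38.2] [ 0.5215 -0.0273  0.059 ]
peg 230 [313.2 126.9] [ 0.5175 -0.0929  0.059 ]
peg 67 [441.2 107.2] [ 0.621 -0.079  0.059]
peg 65 [438.2 141.7] [ 0.6204 -0.1059  0.059 ]
peg 42 [317.1 204. ] [ 0.5199 -0.1564  0.059 ]
patch [278, 0, 79, 59, 4503] [ 0.5215 -0.019   0.052 ]
patch [428, 104, 18, 41, 488] [ 0.62   -0.0923  0.052 ]
patch [378, 157, 90, 7, 277] [ 0.6092 -0.1225  0.052 ]
patch [283, 189, 69, 20, 1312] [ 0.5198 -0.1524  0.052 ]
patch [311, 225, 17, 13, 204] [ 0.5212 -0.1816  0.052 ]
patch [294, 254, 46, 27, 523] [ 0.5169 -0.2158  0.052 ]
```

View pics/wrist4.png

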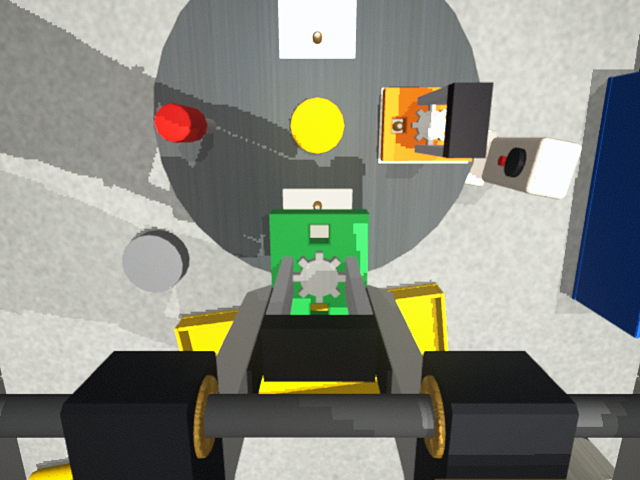

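```bash
python3 -m inch '-1 -0.115 -0.04 0 0 0 0;-1 0 0 1 0 0 0;-1 0 0 1 0 0 0;-1 0 0 0.6 0 0 0;-1 0 0 0.3 0 0 0; -1 0 0 0 0 0 0;-1 0 0 0 0 0 0' ;python3 go.py .5198 -.18 .1115 89.3; python3 fit.py green .077 wrist5; python3 -c "
import cv2;cv2.imwrite('pics/w5c.png',cv2.resize(cv2.imread('pics/wrist5.png')[180:330,230:410],None,fx=3,fy=3))"
```

```text
time_s: 22.45
ee_pos: [0.5201, -0.1806, 0.1372]
eef_rot: [3.14, 0.001, 1.559]
force: [0.1, -0.1, -2.6]
grip_width: 0.0422
grip_force: 45.0
t 22.45 pos [ 0.5201 -0.1806  0.1372] rpy [3.14e+00 1.00e-03] yawdeg 89.3 F [ 0.1 -0.1 -2.6] w 0.0422 gf 45.0 q [-0.4   0.37  1.6   0.    1.18 -0.39]
units dx dy dz (current axes): 0.02 -0.01 0.86  rz -0.00
hole [318.6 231. ] 326.5 [[ 0.5204 -0.1571  0.089 ]]
peg 22 [317.5   0.7] [ 0.5214 -0.0305  0.059 ]
peg 291 [306.3 128.2] [ 0.5136 -0.0995  0.059 ]
peg 43 [342.9  88.9] [ 0.5359 -0.0773  0.059 ]
patch [266, 0, 104, 24, 2469] [ 0.5213 -0.0341  0.052 ]
patch [398, 63, 120, 103, 562] [ 0.6007 -0.1136  0.052 ]
patch [468, 85, 33, 56, 987] [ 0.6228 -0.0918  0.052 ]
patch [272, 199, 92, 10, 919] [ 0.5199 -0.1472  0.052 ]
patch [310, 225, 19, 13, 206] [ 0.5206 -0.1663  0.052 ]
patch [293, 253, 47, 28, 568] [ 0.5173 -0.1915  0.052 ]
```

View pics/w5c.png

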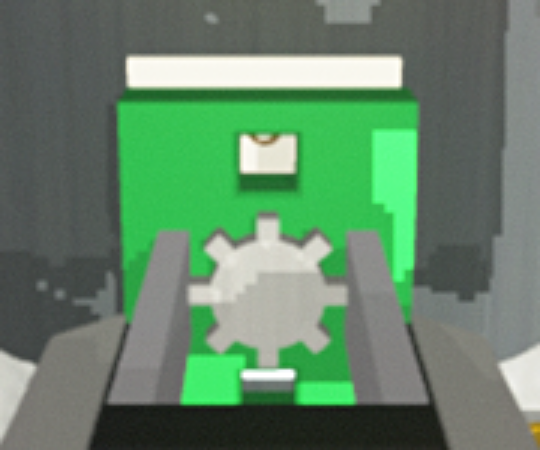

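Peg visible in the hole at crop (265,140), laterally centred, as it was for the orange one. Lower.

```bash
python3 -m inch '-1 0.01 -0.01 0.2 0 0 0;-1 0 0 0.15 0 0 0;-1 0 0 0.15 0 0 0;-1 0 0 0 0 0 0'; python3 go.py;  python3 -m inch '-1 0 0 0.1 0 0 0;-1 0 0 0.1 0 0 0;-1 0 0 0.1 0 0 0;-1 0 0 0 0 0 0'; python3 go.py;python3 -m inch '-1 0 0 0.05 0 0 0;-1 0 0 0.05 0 0 0;-1 0 0 0 0 0 0'
```

```text
time_s: 23.0
ee_pos: [0.5192, -0.18, 0.1207]
eef_rot: [-3.141, -0.0, 1.559]
force: [-0.1, -0.6, -3.6]
grip_width: 0.042
grip_force: 45.0
t 23.0 pos [ 0.5192 -0.18    0.1207] rpy [-3.141 -0.   ] yawdeg 89.3 F [-0.1 -0.6 -3.6] w 0.042 gf 45.0 q [-0.4   0.38  1.62  0.    1.14 -0.39]
time_s: 23.5
ee_pos: [0.5192, -0.18, 0.1119]
eef_rot: [-3.141, -0.0, 1.559]
force: [0.3, -0.4, -2.5]
grip_width: 0.0416
grip_force: 45.0
t 23.5 pos [ 0.5192 -0.18    0.1119] rpy [-3.141 -0.   ] yawdeg 89.3 F [ 0.3 -0.4 -2.5] w 0.0416 gf 45.0 q [-0.4   0.39  1.62  0.    1.12 -0.39]
time_s: 23.88
ee_pos: [0.52, -0.1802, 0.1113]
eef_rot: [3.139, 0.001, 1.559]
force: [-4.4, 3.0, 16.7]
grip_width: 0.0419
grip_force: 45.0
```

```bash
python3 -m inch '1 0 0 0 0 0 0;1 0 0 0 0 0 0;1 0 0 0 0 0 0;1 0 0 0 0 0 0;1 0 0 -0.5 0 0 0;1 0 0 -1 0 0 0;1 0 0 -1 0 0 0;1 0 0 -1 0 0 0;1 0 0 -0.5 0 0 0;1 0 0 0 0 0 0'; python3 go.py .4442 .3947 .23 25
python3 - <<'E'
from meas import *
c=camera('side');P=cloud(c)
for k in('orange','green'):
    m=masks(c['img'])[k]&(P[...,2]>.05)&(P[...,2]<.12)&(P[...,0]>.4)&(P[...,1]>-.3)&(P[...,1]<.0)
    b=max(blobs(m,10),key=lambda b:b[0][4]);z=P[b[2]];print(k,np.percentile(z[:,2],[5,50,90,97]))
c=camera('top');print(tray(c)[0])
E
```

```text
time_s: 25.12
ee_pos: [0.5196, -0.1802, 0.2299]
eef_rot: [3.14, 0.001, 1.559]
force: [0.0, -0.2, -0.4]
grip_width: 0.094
grip_force: 0.0
t 25.12 pos [ 0.5196 -0.1802  0.2299] rpy [3.14e+00 1.00e-03] yawdeg 89.3 F [ 0.  -0.2 -0.4] w 0.094 gf 0.0 q [-0.4   0.28  1.49  0.    1.37 -0.39]
units dx dy dz (current axes): 19.13 -2.75 -0.00  rz 6.43
orange [0.0572 0.0673 0.0694 0.07  ]
green [0.0664 0.0682 0.0697 0.0699]
((473.62811279296875, -328.0229187011719), (51.425270080566406, 48.38850402832031), 74.619384765625)
```

```bash
python3 -m inch '1 1 -0.145 0 0 0 0;1 1 -0.145 0 0 0 0;1 1 -0.145 0 0 0 0;1 1 -0.145 0 0 0 0;1 1 -0.145 0 0 0 0;1 1 -0.145 0 0 0 0;1 1 -0.145 0 0 0 0;1 1 -0.145 0 0 0 0;1 1 -0.145 0 0 0 0;1 1 -0.145 0 0 0 0'; python3 -m inch '1 1 -0.145 0 0 0 0;1 1 -0.145 0 0 0 0;1 1 -0.145 0 0 0 0;1 1 -0.145 0 0 0 0;1 1 -0.145 0 0 0 0;1 1 -0.145 0 0 0 0;1 1 -0.145 0 0 0 0;1 1 -0.145 0 0 0 0;1 1 -0.145 0 0 0 0;1 0.1 0 0 0 0 0';  python3 -m inch '1 0 0 0 0 0 0.95;1 0 0 0 0 0 0.95;1 0 0 0 0 0 0.95;1 0 0 0 0 0 0.95;1 0 0 0 0 0 0.95;1 0 0 0 0 0 0.95;1 0 0 0 0 0 0.73; 1 0 0 0 0 0 0' ; python3 go.py .4442 .3947 .106 25
```

```text
time_s: 26.48
ee_pos: [0.4789, 0.1213, 0.228]
eef_rot: [-3.14, 0.0, 1.559]
force: [-1.0, 0.1, -0.0]
grip_width: 0.0942
grip_force: 0.0
time_s: 27.72
ee_pos: [0.4429, 0.3949, 0.2275]
eef_rot: [-3.14, 0.001, 1.56]
force: [-0.1, 0.3, -0.6]
grip_width: 0.0939
grip_force: 0.0
time_s: 28.72
ee_pos: [0.4438, 0.3931, 0.2285]
eef_rot: [3.141, 0.001, 0.437]
force: [0.1, 0.6, 0.4]
grip_width: 0.0938
grip_force: 0.0
t 28.73 pos [0.4438 0.3931 0.2285] rpy [3.141e+00 1.000e-03] yawdeg 25.01 F [0.1 0.6 0.4] w 0.0938 gf 0.0 q [ 0.66  0.38  1.36 -0.    1.4   1.8 ]
units dx dy dz (current axes): 0.03 -0.04 4.08  rz 0.00
```

```bash
python3 -m inch '1 0.03 -0.03 1 0 0 0;1 0 0 1 0 0 0;1 0 0 1 0 0 0;1 0 0 0.7 0 0 0;1 0 0 0.4 0 0 0; -1 0 0 0 0 0 0;-1 0 0 0 0 0 0;-1 0 0 0 0 0 0;-1 0 0 0 0 0 0;-1 0 0 0 0 0 0' 45; python3 go.py;  python3 -m inch '-1 0 0 0 0 0 0;-1 0 0 0 0 0 0;-1 0 0 0 0 0 0;-1 0 0 0 0 0 0;-1 0 0 -0.5 0 0 0;-1 0 0 -0.5 0 0 0;-1 0 0 0 0 0 0;-1 0 0 0 0 0 0' 45; python3 go.py
```

```text
time_s: 29.98
ee_pos: [0.4442, 0.3951, 0.1063]
eef_rot: [-3.141, -0.0, 0.436]
force: [-0.5, 0.2, 0.3]
grip_width: 0.0477
grip_force: 0.0
t 29.98 pos [0.4442 0.3951 0.1063] rpy [-3.141 -0.   ] yawdeg 25.01 F [-0.5  0.2  0.3] w 0.0477 gf 0.0 q [0.67 0.49 1.49 0.   1.15 1.8 ]
time_s: 30.98
ee_pos: [0.444, 0.3949, 0.136]
eef_rot: [3.142, 0.0, 0.436]
force: [-0.2, -0.6, -3.3]
grip_width: 0.0419
grip_force: 44.7
t 30.98 pos [0.444  0.3949 0.136 ] rpy [3.142 0.   ] yawdeg 25.0 F [-0.2 -0.6 -3.3] w 0.0419 gf 44.7 q [ 0.67  0.46  1.47 -0.    1.21  1.8 ]
```

```bash
python3 -m inch '-1 -0.7 0 0 0 0 0;-1 -1 0 0 0 0 0;-1 -1 0 0 0 0 0;-1 0 0 -1 0 0 0;-1 0 0 -1 0 0 0;-1 0 0 -1 0 0 0;-1 0 0 -1 0 0 0;-1 0 0 -1 0 0 -0.8;-1 0 0 -0.2 0 0 -0.9;-1 0 0 0 0 0 -0.93' 45; python3 -m inch '-1 0 0 0 0 0 -0.95;-1 0 0 0 0 0 -0.95;-1 0 0 0 0 0 -0.95;-1 0 0 0 0 0 -0.95;-1 0 0 0 0 0 0'; python3 go.py .522 -.0004 .29 89.3
```

```text
time_s: 32.22
ee_pos: [0.3707, 0.3608, 0.2923]
eef_rot: [3.142, -0.0, 0.901]
force: [-1.1, -0.3, -3.4]
grip_width: 0.042
grip_force: 44.8
time_s: 32.85
ee_pos: [0.3707, 0.3608, 0.2917]
eef_rot: [-3.141, 0.001, 1.558]
force: [-0.0, 0.1, -2.9]
grip_width: 0.0417
grip_force: 44.8
t 32.85 pos [0.3707 0.3608 0.2917] rpy [-3.141e+00  1.000e-03] yawdeg 89.24 F [-0.   0.1 -2.9] w 0.0417 gf 44.8 q [ 0.7   0.17  1.48 -0.    1.49  0.71]
units dx dy dz (current axes): -11.97 5.20 0.06  rz -0.01
```

```bash
python3 -m inch '-1 -1 0.43 0 0 0 0;-1 -1 0.43 0 0 0 0;-1 -1 0.43 0 0 0 0;-1 -1 0.43 0 0 0 0;-1 -1 0.43 0 0 0 0;-1 -1 0.43 0 0 0 0;-1 -1 0.43 0 0 0 0;-1 -1 0.43 0 0 0 0;-1 -1 0.43 0 0 0 0;-1 -1 0.43 0 0 0 0' 45; python3 -m inch '-1 -1 0.43 0 0 0 0;-1 -0.85 0.47 0 0 0 0;-1 0 0 0 0 0 0;-1 0 0 1 0 0 0;-1 0 0 1 0 0 0;-1 0 0 0.3 0 0 0;-1 0 0 0 0 0 0'; python3 go.py .522 -.0002 .137 89.3; python3 fit.py blue .163 wrist6
```

```text
time_s: 34.1
ee_pos: [0.4963, 0.0582, 0.2919]
eef_rot: [-3.141, -0.0, 1.554]
force: [-0.0, 0.3, -2.6]
grip_width: 0.0417
grip_force: 44.8
time_s: 34.98
ee_pos: [0.5223, 0.0038, 0.2235]
eef_rot: [-3.141, -0.0, 1.558]
force: [-0.7, 1.0, -2.5]
grip_width: 0.0419
grip_force: 44.8
t 34.98 pos [0.5223 0.0038 0.2235] rpy [-3.141 -0.   ] yawdeg 89.25 F [-0.7  1.  -2.5] w 0.0419 gf 44.8 q [-0.06  0.22  1.57  0.    1.34 -0.05]
units dx dy dz (current axes): -0.13 -0.01 2.88  rz -0.00
peg 42 [317.6 204.4] [0.5217 0.0236 0.059 ]
peg 94 [317.9 307.3] [ 0.5206 -0.072   0.059 ]
peg 23 [318.7 390.1] [ 0.5202 -0.1597  0.059 ]
patch [283, 189, 70, 22, 1380] [0.5216 0.0275 0.052 ]
patch [310, 226, 19, 12, 213] [ 0.5226 -0.002   0.052 ]
patch [293, 254, 47, 28, 567] [ 0.5179 -0.0365  0.052 ]
patch [456, 314, 22, 36, 370] [ 0.6609 -0.1009  0.052 ]
```

View pics/wrist6.png

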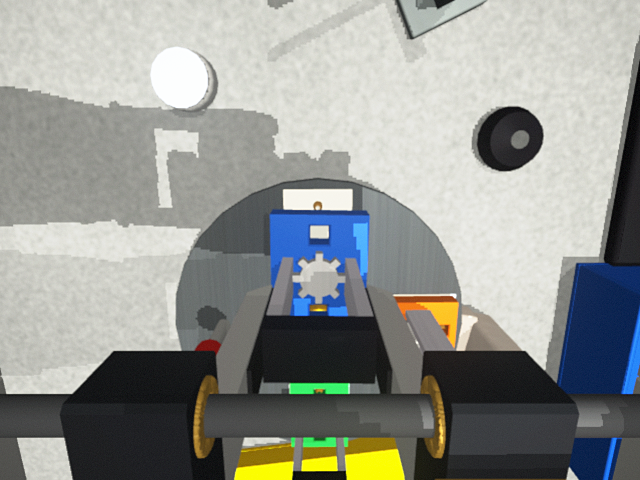

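Nearly the same picture as for green (peg at (317.6,204.4), hole at (319,232)), so the same correction applies.

```bash
python3 -m inch '-1 -0.12 -0.025 0 0 0 0;-1 0 0 1 0 0 0;-1 0 0 1 0 0 0;-1 0 0 0.6 0 0 0;-1 0 0 0.3 0 0 0; -1 0 0 0 0 0 0;-1 0 0 0.2 0 0 0;-1 0 0 0.15 0 0 0;-1 0 0 0.15 0 0 0;-1 0 0 0 0 0 0' ;python3 go.py; python3 -m inch '-1 0 0 0.1 0 0 0;-1 0 0 0.1 0 0 0;-1 0 0 0.1 0 0 0;-1 0 0 0 0 0 0'; python3 go.py;python3 -m inch '-1 0 0 0.05 0 0 0;-1 0 0 0.04 0 0 0;-1 0 0 0 0 0 0'
```

```text
time_s: 36.28
ee_pos: [0.5214, -0.0001, 0.1208]
eef_rot: [-3.141, -0.0, 1.559]
force: [0.6, 0.1, -2.8]
grip_width: 0.0419
grip_force: 44.8
t 36.27 pos [ 5.214e-01 -1.000e-04  1.208e-01] rpy [-3.141 -0.   ] yawdeg 89.3 F [ 0.6  0.1 -2.8] w 0.0419 gf 44.8 q [-0.07  0.32  1.7   0.    1.12 -0.06]
time_s: 36.78
ee_pos: [0.5215, -0.0001, 0.1119]
eef_rot: [-3.141, -0.0, 1.559]
force: [0.2, 0.5, -2.6]
grip_width: 0.0417
grip_force: 44.8
t 36.77 pos [ 5.215e-01 -1.000e-04  1.119e-01] rpy [-3.141 -0.   ] yawdeg 89.3 F [ 0.2  0.5 -2.6] w 0.0417 gf 44.8 q [-0.07  0.34  1.7   0.    1.1  -0.06]
time_s: 37.15
ee_pos: [0.5225, -0.0002, 0.1114]
eef_rot: [3.138, 0.0, 1.558]
force: [-3.5, 0.4, 14.1]
grip_width: 0.0418
grip_force: 44.9
```

```bash
python3 -m inch '1 0 0 0 0 0 0;1 0 0 0 0 0 0;1 0 0 0 0 0 0;1 0 0 0 0 0 0;1 0 0 -0.5 0 0 0;1 0 0 -1 0 0 0;1 0 0 -1 0 0 0;1 0 0 -1 0 0 0;1 0 0 -0.5 0 0 0;1 0 0 0 0 0 0'; python3 -m inch '1 -1 -1 0 0 0 0;1 -1 -1 0 0 0 0;1 -0.97 -1.0 0 0 0 0;1 0 0 0 0 0 0;1 0 0 0 0 0 0';python3 go.py .431 -.0893 .108 89.3
python3 - <<'E'
from meas import *
c=camera('side');P=cloud(c);M=masks(c['img'])
for k in('orange','green','blue'):
    m=M[k]&(P[...,2]>.05)&(P[...,2]<.12)&(P[...,0]>.4)&(P[...,0]<.68)&(P[...,1]>-.3)&(P[...,1]<.07)
    b=max(blobs(m,10),key=lambda b:b[0][4]);z=P[b[2]];print(k,np.percentile(z[:,2],[5,50,90,97]))
c=camera('wrist');save(c,'w7');M=masks(c['img'])
for s,ce,l in blobs(M['red'],100): print('red',s,onplane(c,ce,.13))
c=camera('side');save(c,'s7')
E
```

```text
time_s: 38.4
ee_pos: [0.5218, -0.0002, 0.2302]
eef_rot: [3.14, 0.0, 1.559]
force: [0.3, -0.9, -1.0]
grip_width: 0.0941
grip_force: 0.0
time_s: 39.02
ee_pos: [0.4306, -0.0879, 0.2289]
eef_rot: [-3.141, -0.0, 1.558]
force: [0.0, 0.8, -0.0]
grip_width: 0.0939
grip_force: 0.0
t 39.02 pos [ 0.4306 -0.0879  0.2289] rpy [-3.141 -0.   ] yawdeg 89.28 F [ 0.   0.8 -0. ] w 0.0939 gf 0.0 q [-0.28  0.03  1.78  0.    1.33 -0.27]
units dx dy dz (current axes): -0.05 0.01 4.03  rz -0.00
orange [0.0574 0.0671 0.0695 0.0703]
green [0.0662 0.0681 0.0696 0.0705]
blue [0.0578 0.0679 0.0695 0.0704]
red [ 302  227   34   43 1124] [[ 0.4307 -0.0888  0.13  ]]
```

View pics/s7.png

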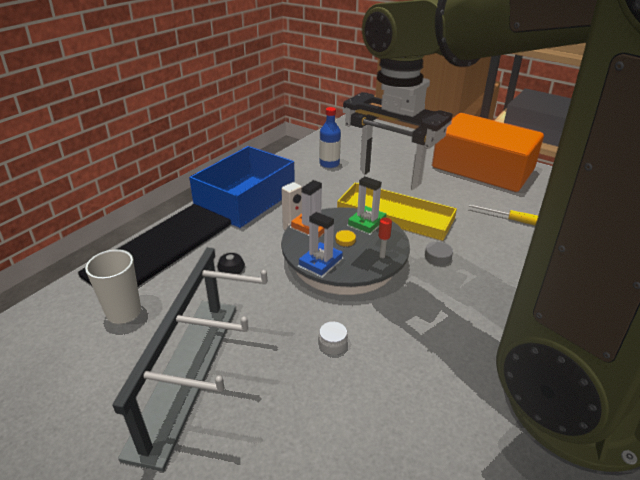

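All three carriers (orange 307,215; green 368,205; blue 320,245) are seated at equal height, the knob (385,230) is below the gripper, and the tray seems to have moved a bit. Now the crank.

```bash
python3 -m inch '1 -0.04 0.01 1 0 0 0;1 0 0 1 0 0 0;1 0 0 1 0 0 0;1 0 0 1 0 0 0;-1 0 0 0 0 0 0;-1 0 0 0 0 0 0;-1 0 0 0 0 0 0;-1 0 0 0 0 0 0;-1 0 0 0 0 0 0;-1 0 0 0 0 0 0' 35; python3 -m inch '-1 0 0 0 0 0 0;-1 0 0 0 0 0 0;-1 0 0 0 0 0 0;-1 0 0 0 0 0 0'; python3 go.py .431 -.0893 .108 89.3
```

```text
time_s: 40.42
ee_pos: [0.4308, -0.0894, 0.1096]
eef_rot: [3.141, 0.0, 1.559]
force: [0.2, -0.5, -0.0]
grip_width: 0.0375
grip_force: 0.0
time_s: 40.92
ee_pos: [0.4305, -0.0893, 0.1095]
eef_rot: [-3.141, -0.0, 1.559]
force: [-6.6, -0.2, 5.0]
grip_width: 0.0236
grip_force: 35.0
t 40.92 pos [ 0.4305 -0.0893  0.1095] rpy [-3.141 -0.   ] yawdeg 89.3 F [-6.6 -0.2  5. ] w 0.0236 gf 35.0 q [-0.29  0.17  1.93 -0.    1.05 -0.28]
units dx dy dz (current axes): 0.00 0.02 0.05  rz 0.00
```

First quarter turn.

```bash
python3 -m inch '-1 -0.776 0.102 0 0 0 0;-1 -0.724 0.300 0 0 0 0;-1 -0.621 0.477 0 0 0 0;-1 -0.477 0.621 0 0 0 0;-1 -0.300 0.724 0 0 0 0;-1 -0.102 0.776 0 0 0 0;-1 0 0 0 0 0 0'; python3 go.py .5199 -.1803 .1095 89.3
```

```text
time_s: 41.8
ee_pos: [0.5215, -0.181, 0.1095]
eef_rot: [3.139, 0.001, 1.559]
force: [2.5, -4.7, 1.7]
grip_width: 0.0234
grip_force: 35.0
t 41.8 pos [ 0.5215 -0.181   0.1095] rpy [3.139e+00 1.000e-03] yawdeg 89.31 F [ 2.5 -4.7  1.7] w 0.0234 gf 35.0 q [-0.4   0.4   1.62 -0.    1.12 -0.39]
units dx dy dz (current axes): 0.02 -0.05 -0.00  rz 0.00
```

```bash
python3 -m inch '-1 0.12 0.75 0 0 0 0;-1 0.300 0.724 0 0 0 0;-1 0.477 0.621 0 0 0 0;-1 0.621 0.477 0 0 0 0;-1 0.724 0.300 0 0 0 0;-1 0.776 0.102 0 0 0 0;-1 0 0 0 0 0 0'; python3 go.py .6110 -.0914 .1095 89.3
```

```text
time_s: 42.68
ee_pos: [0.6105, -0.0888, 0.1096]
eef_rot: [3.141, -0.001, 1.56]
force: [0.8, 2.9, 2.1]
grip_width: 0.0234
grip_force: 35.0
t 42.67 pos [ 0.6105 -0.0888  0.1096] rpy [ 3.141e+00 -1.000e-03] yawdeg 89.41 F [0.8 2.9 2.1] w 0.0234 gf 35.0 q [-0.2   0.53  1.42  0.    1.19 -0.19]
units dx dy dz (current axes): -0.09 0.02 0.00  rz 0.01
```

```bash
python3 -m inch '-1 0.70 -0.10 0 0 0 0;-1 0.71 -0.300 0 0 0 0;-1 0.621 -0.477 0 0 0 0;-1 0.477 -0.621 0 0 0 0;-1 0.300 -0.724 0 0 0 0;-1 0.102 -0.776 0 0 0 0;-1 0 0 0 0 0 0'; python3 go.py .5221 -.0003 .1095 89.3
```

```text
time_s: 43.55
ee_pos: [0.5199, -0.0013, 0.1096]
eef_rot: [-3.141, -0.002, 1.559]
force: [-2.5, 9.5, 1.4]
grip_width: 0.0235
grip_force: 35.0
t 43.55 pos [ 0.5199 -0.0013  0.1096] rpy [-3.141e+00 -2.000e-03] yawdeg 89.32 F [-2.5  9.5  1.4] w 0.0235 gf 35.0 q [-0.07  0.34  1.71  0.    1.1  -0.06]
units dx dy dz (current axes): 0.04 0.07 0.00  rz 0.00
```

```bash
python3 -m inch '-1 -0.07 -0.71 0 0 0 0;-1 -0.29 -0.724 0 0 0 0;-1 -0.477 -0.621 0 0 0 0;-1 -0.621 -0.477 0 0 0 0;-1 -0.724 -0.300 0 0 0 0;-1 -0.4 -0.07 0 0 0 0;-1 -0.25 -0.03 0 0 0 0;-1 0 0 0 0 0 0'; python3 go.py .4309 -.0892 .1095 89.3
```

```text
time_s: 44.55
ee_pos: [0.4306, -0.087, 0.1096]
eef_rot: [-3.138, 0.0, 1.558]
force: [-14.3, -1.6, 13.3]
grip_width: 0.0233
grip_force: 35.0
t 44.55 pos [ 0.4306 -0.087   0.1096] rpy [-3.138  0.   ] yawdeg 89.27 F [-14.3  -1.6  13.3] w 0.0233 gf 35.0 q [-0.28  0.17  1.92 -0.    1.05 -0.27]
units dx dy dz (current axes): -0.07 0.01 0.00  rz -0.00
```

```bash
python3 -m inch '-1 -0.1 -0.03 0 0 0 0;-1 0 0 0 0 0 0'; python3 go.py; python3 -m inch '-1 -0.1 -0.01 0 0 0 0;-1 0 0 0 0 0 0'; python3 go.py;python3 -m inch '-1 -0.1 0.01 0 0 0 0;-1 0 0 0 0 0 0'; python3 go.py
```

```text
time_s: 44.8
ee_pos: [0.4305, -0.0896, 0.1096]
eef_rot: [-3.14, 0.0, 1.558]
force: [-7.5, -0.5, 9.5]
grip_width: 0.0234
grip_force: 35.0
t 44.8 pos [ 0.4305 -0.0896  0.1096] rpy [-3.14  0.  ] yawdeg 89.29 F [-7.5 -0.5  9.5] w 0.0234 gf 35.0 q [-0.29  0.17  1.92 -0.    1.05 -0.28]
time_s: 45.05
ee_pos: [0.4304, -0.0926, 0.1096]
eef_rot: [-3.141, 0.0, 1.558]
force: [-5.0, -0.3, 8.3]
grip_width: 0.0234
grip_force: 35.0
t 45.05 pos [ 0.4304 -0.0926  0.1096] rpy [-3.141  0.   ] yawdeg 89.29 F [-5.  -0.3  8.3] w 0.0234 gf 35.0 q [-0.29  0.17  1.92 -0.    1.05 -0.28]
time_s: 45.3
ee_pos: [0.4305, -0.0939, 0.1096]
eef_rot: [-3.14, -0.003, 1.558]
force: [-7.9, 15.7, 13.2]
grip_width: 0.0232
grip_force: 35.0
t 45.3 pos [ 0.4305 -0.0939  0.1096] rpy [-3.14e+00 -3.00e-03] yawdeg 89.28 F [-7.9 15.7 13.2] w 0.0232 gf 35.0 q [-0.3   0.17  1.92  0.    1.05 -0.29]
```

```bash
python3 -m inch '-1 -0.07 0 0 0 0 0;-1 0 0 0 0 0 0'; python3 go.py; python3 -m inch '1 0.08 0 0 0 0 0;1 0 0 0 0 0 0;1 0 0 0 0 0 0;1 0 0 0 0 0 0;1 0 0 0 0 0 0;1 0 0 -1 0 0 0;1 0 0 -1 0 0 0;1 0 0 -1 0 0 0;1 0 0 -1 0 0 0;1 0 0 0 0 0 0'; python3 go.py
```

```text
time_s: 45.55
ee_pos: [0.4305, -0.0942, 0.1096]
eef_rot: [-3.14, -0.007, 1.558]
force: [-6.7, 30.6, 15.0]
grip_width: 0.0231
grip_force: 35.0
t 45.55 pos [ 0.4305 -0.0942  0.1096] rpy [-3.14  -0.007] yawdeg 89.28 F [-6.7 30.6 15. ] w 0.0231 gf 35.0 q [-0.3   0.17  1.92  0.01  1.05 -0.29]
time_s: 46.8
ee_pos: [0.4318, -0.0954, 0.2312]
eef_rot: [3.138, 0.001, 1.558]
force: [0.5, -0.1, -0.6]
grip_width: 0.094
grip_force: 0.0
t 46.8 pos [ 0.4318 -0.0954  0.2312] rpy [3.138e+00 1.000e-03] yawdeg 89.29 F [ 0.5 -0.1 -0.6] w 0.094 gf 0.0 q [-0.3   0.03  1.77 -0.    1.33 -0.29]
```

Run:
```python
from meas import *
c=camera('wrist');save(c,'w8');M=masks(c['img'])
for s,ce,l in blobs(M['red'],100): print('red',s,onplane(c,ce,.13))
c=camera('top');save(c,'t8');P=cloud(c);M=masks(c['img'])
print(tray(c,P))
for s,ce,l in blobs(M['red']&(P[...,2]>.13)&(P[...,2]<.15),15): print('knob',onplane(c,ce,.14))
for n in('top','side'):
    c=camera(n);P=cloud(c);M=masks(c['img'])
    if n=='side': print('side tray',tray(c,P)); save(c,'s8')
    for k in('blue','green','orange'):
        m=M[k]&(abs(P[...,2]-.068)<.004)&(P[...,1]>-.22)&(P[...,1]<.04)&(P[...,0]<.67)
        if m.sum()<50: continue
        q=onplane(c,np.argwhere(m)[:,::-1],.068)[:,:2]*1000;r=cv2.minAreaRect(q.astype(np.float32));print(n,k,np.round(r[0],1),np.round(r[1],1),r[2])
```

```text
red [ 300  221   34   43 1095] [[ 0.4307 -0.0926  0.13  ]]
(((515.79150390625, -320.98736572265625), (274.35906982421875, 110.86255645751953), 7.395674228668213), array([[ 372.618 , -283.675 ],
       [ 386.8883, -393.6154],
       [ 658.965 , -358.2997],
       [ 644.6947, -248.3594]], dtype=float32))
top blue [519.5  -0.4] [55.1 71.2] 1.525562047958374
top green [ 524.4 -179.8] [70.8 54.5] 89.3336181640625
top orange [578.  -88.4] [138.2  55.8] 1.1733735799789429
side tray (((458.7529602050781, -309.95050048828125), (192.44894409179688, 104.7735824584961), 20.585086822509766), array([[ 350.2532, -294.7409],
       [ 387.0914, -392.8248],
       [ 567.2527, -325.1601],
       [ 530.4145, -227.0762]], dtype=float32))
side blue [518.6   3. ] [57.1 78.9] 0.8976271152496338
side green [ 523.2 -180.5] [54.7 71.1] 1.981109857559204
side orange [575.7 -66.3] [ 39.7 148.8] 81.11396026611328
```

View pics/t8.png

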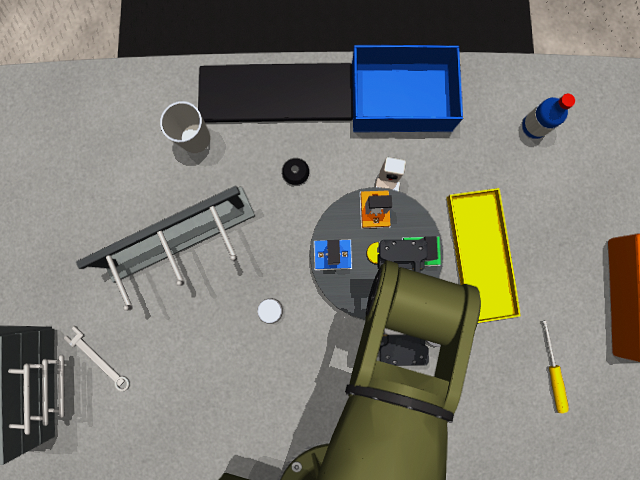

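The tray (455–520, 190–325) was knocked about 45 mm towards the turntable. The three carriers are still seated. My release may have backed the crank about 1 mm off the stop, so I'll re-press it and release without backing off.

```bash
python3 -m inch '1 0.06 -0.04 1 0 0 0;1 0 0 1 0 0 0;1 0 0 1 0 0 0;1 0 0 1 0 0 0;-1 0 0 0 0 0 0;-1 0 0 0 0 0 0;-1 0 0 0 0 0 0;-1 0 0 0 0 0 0;-1 0 0 0 0 0 0;-1 0 0 0 0 0 0' 30; python3 -m inch '-1 0 0 0 0 0 0;-1 0 0 0 0 0 0;-1 0 0 0 0 0 0;-1 -0.05 0 0 0 0 0;-1 0 0 0 0 0 0';python3 go.py; python3 -m inch '-1 -0.04 0 0 0 0 0;-1 0 0 0 0 0 0';python3 go.py
```

```text
time_s: 48.25
ee_pos: [0.43, -0.0933, 0.1096]
eef_rot: [3.141, 0.0, 1.559]
force: [0.2, 0.4, -0.2]
grip_width: 0.0376
grip_force: 0.0
time_s: 48.88
ee_pos: [0.4303, -0.0936, 0.1095]
eef_rot: [3.141, -0.002, 1.558]
force: [5.7, 11.7, -0.8]
grip_width: 0.023
grip_force: 30.0
t 48.88 pos [ 0.4303 -0.0936  0.1095] rpy [ 3.141e+00 -2.000e-03] yawdeg 89.29 F [ 5.7 11.7 -0.8] w 0.023 gf 30.0 q [-0.3   0.17  1.92  0.    1.05 -0.29]
time_s: 49.12
ee_pos: [0.4303, -0.0939, 0.1095]
eef_rot: [3.141, -0.004, 1.558]
force: [6.6, 21.4, 0.6]
grip_width: 0.0236
grip_force: 30.0
t 49.12 pos [ 0.4303 -0.0939  0.1095] rpy [ 3.141 -0.004] yawdeg 89.29 F [ 6.6 21.4  0.6] w 0.0236 gf 30.0 q [-0.3   0.17  1.92  0.01  1.05 -0.29]
```

```bash
python3 -m inch '1 0 0 0 0 0 0;1 0 0 0 0 0 0;1 0 0 0 0 0 0;1 0 0 0 0 0 0;1 0 0 -1 0 0 0;1 0 0 -1 0 0 0;1 0 0 -1 0 0 0;1 0 0 -1 0 0 0;1 0 0 0 0 0 0' 45; python3 go.py .5242 -.18 .23 92
python3 - <<'E'
from meas import *
c=camera('wrist');M=masks(c['img'])
for s,ce,l in blobs(M['red'],100): print('red',s,onplane(c,ce,.13))
E
```

```text
time_s: 50.25
ee_pos: [0.4306, -0.0963, 0.2311]
eef_rot: [3.138, 0.001, 1.559]
force: [-1.4, -0.3, -1.5]
grip_width: 0.094
grip_force: 0.0
t 50.25 pos [ 0.4306 -0.0963  0.2311] rpy [3.138e+00 1.000e-03] yawdeg 89.3 F [-1.4 -0.3 -1.5] w 0.094 gf 0.0 q [-0.3   0.03  1.77 -0.    1.33 -0.29]
units dx dy dz (current axes): -2.75 3.16 0.04  rz -0.27
red [ 302  220   33   42 1100] [[ 0.4306 -0.0926  0.13  ]]
```

Same reading, so the crank rests at its stop. Next, green from station 1.

```bash
python3 -m inch '1 -0.92 1 0 0 0 0;1 -0.92 1 0 0 0 0;1 -0.91 1 0 0 0 0;1 0 0.16 0 0 0 -0.27;1 0 0 0 0 0 0;1 0 0 1 0 0 0;1 0 0 1 0 0 0;1 0 0 0 0 0 0'; python3 go.py .5242 -.18 .112 92
python3 - <<'E'
from h import *
c=camera('wrist');save(c,'w9')
E
```

```text
time_s: 51.3
ee_pos: [0.5224, -0.179, 0.1675]
eef_rot: [-3.138, -0.002, 1.605]
force: [0.3, -0.3, 0.8]
grip_width: 0.0941
grip_force: 0.0
t 51.3 pos [ 0.5224 -0.179   0.1675] rpy [-3.138e+00 -2.000e-03] yawdeg 91.97 F [ 0.3 -0.3  0.8] w 0.0941 gf 0.0 q [-0.4   0.34  1.56 -0.    1.25 -0.43]
units dx dy dz (current axes): -0.04 0.06 1.85  rz -0.00
```

View pics/w9.png

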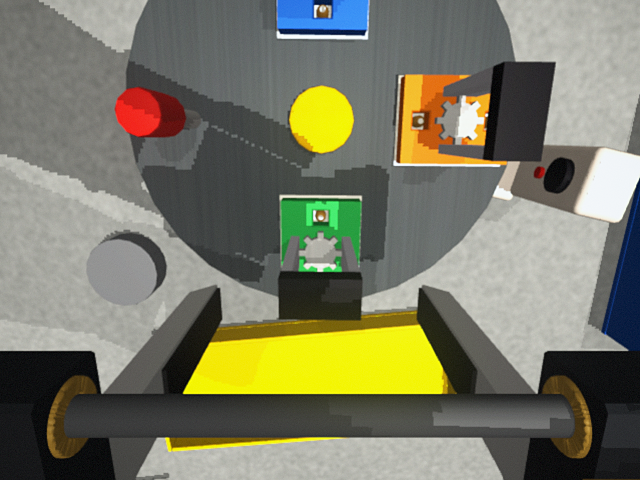

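Green is centred between the open fingers (320,260) and parallel to them.

```bash
python3 -m inch '1 -0.03 0.03 0.9 0 0 0;1 0 0 0.95 0 0 0;-1 0 0 0 0 0 0;-1 0 0 0 0 0 0;-1 0 0 0 0 0 0;-1 0 0 0 0 0 0;-1 0 0 0 0 0 0;-1 0 0 0 0 0 0;-1 0 0 0 0 0 0;-1 0 0 0 0 0 0' 45; python3 go.py;  python3 -m inch '-1 0 0 0 0 0 0;-1 0 0 -0.2 0 0 0;-1 0 0 -0.3 0 0 0;-1 0 0 -0.5 0 0 0;-1 0 0 -1 0 0 0;-1 0 0 -1 0 0 0;-1 0 0 -1 0 0 0;-1 0 0 -1 0 0 0;-1 0 0 -1 0 0 0;-1 0 0 0 0 0 0' 45; python3 go.py .5951 -.3107 .29 7.4
```

```text
time_s: 52.6
ee_pos: [0.5245, -0.1806, 0.114]
eef_rot: [-3.141, -0.0, 1.606]
force: [-3.5, 1.0, 3.9]
grip_width: 0.0415
grip_force: 44.8
t 52.6 pos [ 0.5245 -0.1806  0.114 ] rpy [-3.141 -0.   ] yawdeg 92.0 F [-3.5  1.   3.9] w 0.0415 gf 44.8 q [-0.4   0.4   1.61 -0.    1.13 -0.43]
time_s: 53.85
ee_pos: [0.5252, -0.1807, 0.2965]
eef_rot: [3.137, 0.002, 1.606]
force: [0.0, 0.2, -4.0]
grip_width: 0.0417
grip_force: 44.8
t 53.85 pos [ 0.5252 -0.1807  0.2965] rpy [3.137e+00 2.000e-03] yawdeg 92.01 F [ 0.   0.2 -4. ] w 0.0417 gf 44.8 q [-0.4   0.26  1.37  0.    1.51 -0.43]
units dx dy dz (current axes): -4.41 2.18 0.22  rz 8.46
```

```bash
python3 -m inch '-1 -0.88 0.44 0 0 0 0;-1 -0.88 0.44 0 0 0 0;-1 -0.88 0.44 0 0 0 0;-1 -0.88 0.44 0 0 0 0;-1 -0.89 0.42 0 0 0 0;-1 0 0 0 0 0 0.94;-1 0 0 0 0 0 0.94;-1 0 0 0 0 0 0.94;-1 0 0 0 0 0 0.94;-1 0 0 0 0 0 0.94' 45; python3 -m inch '-1 0 0 0 0 0 0.94;-1 0 0 0 0 0 0.94;-1 0 0 0 0 0 0.94;-1 0 0 0 0 0 0.94;-1 0 0 1 0 0 0;-1 0 0 1 0 0 0;-1 0 0 1 0 0 0;-1 0 0 1 0 0 0;-1 0 0 0 0 0 0'; python3 go.py .5951 -.3107 .0665 7.4
python3 - <<'E'
from meas import *
c=camera('wrist');save(c,'w10')
c=camera('top');print(tray(c));c=camera('side');save(c,'s10');print(tray(c)[0])
E
```

```text
time_s: 55.1
ee_pos: [0.5944, -0.3104, 0.2922]
eef_rot: [-3.14, 0.001, 0.78]
force: [-0.2, -0.4, -2.5]
grip_width: 0.0414
grip_force: 44.9
time_s: 56.22
ee_pos: [0.5934, -0.3098, 0.1704]
eef_rot: [-3.138, 0.005, 0.129]
force: [0.9, 0.2, -1.4]
grip_width: 0.0419
grip_force: 44.9
t 56.23 pos [ 0.5934 -0.3098  0.1704] rpy [-3.138  0.005] yawdeg 7.4 F [ 0.9  0.2 -1.4] w 0.0419 gf 44.9 q [-0.54  0.6   1.17 -0.    1.37  0.91]
units dx dy dz (current axes): 0.05 0.04 3.46  rz 0.00
(((618.4058837890625, -278.1047058105469), (59.610652923583984, 48.979190826416016), 7.410280704498291), array([[ 585.691 , -257.6637],
       [ 592.008 , -306.2339],
       [ 651.1208, -298.5457],
       [ 644.8038, -249.9756]], dtype=float32))
((442.0035705566406, -311.306884765625), (131.96926879882812, 70.78032684326172), 8.167387962341309)
```

View pics/w10.png

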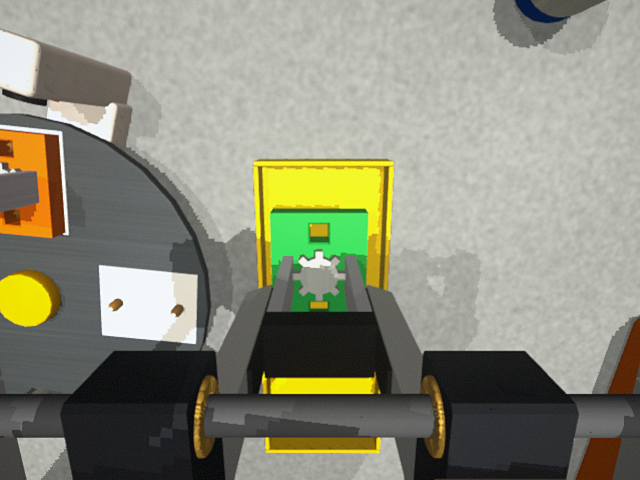

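Green is centred over the far part of the tray (walls at u 255 and 393). Lower and release.

```bash
python3 -m inch '-1 0.05 0.04 1 0 0 0;-1 0 0 1 0 0 0;-1 0 0 0.9 0 0 0;-1 0 0 0.3 0 0 0;-1 0 0 0.1 0 0 0;-1 0 0 0 0 0 0'; python3 go.py; python3 -m inch '-1 0 0 0.05 0 0 0;-1 0 0 0.05 0 0 0;-1 0 0 0 0 0 0' ; python3 go.py
```

```text
time_s: 57.12
ee_pos: [0.5968, -0.3118, 0.0762]
eef_rot: [3.141, -0.001, 0.129]
force: [0.5, 0.1, -3.0]
grip_width: 0.042
grip_force: 44.9
t 57.12 pos [ 0.5968 -0.3118  0.0762] rpy [ 3.141e+00 -1.000e-03] yawdeg 7.4 F [ 0.5  0.1 -3. ] w 0.042 gf 44.9 q [-0.54  0.69  1.25  0.    1.2   0.91]
time_s: 57.5
ee_pos: [0.5963, -0.3115, 0.072]
eef_rot: [-3.142, -0.0, 0.129]
force: [0.2, 0.4, -3.5]
grip_width: 0.0416
grip_force: 44.9
t 57.5 pos [ 0.5963 -0.3115  0.072 ] rpy [-3.142 -0.   ] yawdeg 7.4 F [ 0.2  0.4 -3.5] w 0.0416 gf 44.9 q [-0.54  0.69  1.26  0.    1.19  0.91]
```

```bash
python3 -m inch '-1 0 0 0.08 0 0 0;-1 0 0 0.06 0 0 0;-1 0 0 0 0 0 0'; python3 go.py; python3 -m inch '-1 0 0 0.03 0 0 0;-1 0 0 0.03 0 0 0;-1 0 0 0 0 0 0' ; python3 go.py
```

```text
time_s: 57.88
ee_pos: [0.5962, -0.3114, 0.0675]
eef_rot: [-3.141, 0.0, 0.129]
force: [-0.2, 1.2, -2.8]
grip_width: 0.0414
grip_force: 44.9
t 57.88 pos [ 0.5962 -0.3114  0.0675] rpy [-3.141  0.   ] yawdeg 7.4 F [-0.2  1.2 -2.8] w 0.0414 gf 44.9 q [-0.54  0.7   1.26  0.    1.18  0.91]
time_s: 58.25
ee_pos: [0.5963, -0.3115, 0.0661]
eef_rot: [3.141, -0.0, 0.129]
force: [0.6, 0.1, -0.8]
grip_width: 0.042
grip_force: 45.0
t 58.25 pos [ 0.5963 -0.3115  0.0661] rpy [ 3.141 -0.   ] yawdeg 7.4 F [ 0.6  0.1 -0.8] w 0.042 gf 45.0 q [-0.54  0.7   1.26  0.    1.18  0.91]
```

```bash
python3 -m inch '1 0 0 0 0 0 0;1 0 0 0 0 0 0;1 0 0 0 0 0 0;1 0 0 0 0 0 0;1 0 0 -0.5 0 0 0;1 0 0 -1 0 0 0;1 0 0 -1 0 0 0;1 0 0 -1 0 0 0;1 0 0 -1 0 0 0;1 0 0 -1 0 0 0'; python3 -m inch '1 0 0 0 0 0 0';python3 go.py .611 -.0871 .23 2
python3 - <<'E'
from meas import *
c=camera('side');save(c,'s11');P=cloud(c);M=masks(c['img'])
m=M['green']&(P[...,1]<-.2);b=max(blobs(m,10),key=lambda b:b[0][4]);z=P[b[2]];print(np.percentile(z[:,2],[5,50,90,97]))
E
```

```text
time_s: 59.5
ee_pos: [0.5962, -0.3114, 0.2333]
eef_rot: [3.141, -0.001, 0.129]
force: [-0.7, 0.1, -0.6]
grip_width: 0.0938
grip_force: 0.0
time_s: 59.62
ee_pos: [0.5969, -0.3118, 0.2345]
eef_rot: [3.138, -0.004, 0.129]
force: [-0.7, 1.6, -0.1]
grip_width: 0.094
grip_force: 0.0
t 59.62 pos [ 0.5969 -0.3118  0.2345] rpy [ 3.138 -0.004] yawdeg 7.4 F [-0.7  1.6 -0.1] w 0.094 gf 0.0 q [-0.54  0.57  1.08 -0.    1.49  0.91]
units dx dy dz (current axes): 1.43 -7.37 0.15  rz 0.54
[0.0177 0.0199 0.0218 0.0226]
```

```bash
python3 -m inch '1 0.18 -0.92 0 0 0 0;1 0.18 -0.92 0 0 0 0;1 0.18 -0.92 0 0 0 0;1 0.18 -0.92 0 0 0 0;1 0.18 -0.92 0 0 0 0;1 0.18 -0.92 0 0 0 0;1 0.18 -0.92 0 0 0 0;1 0.18 -0.92 0 0 0 0;1 0 0 0 0 0 0.54;1 0 0 0 0 0 0'; python3 go.py .611 -.0871 .114 2
python3 - <<'E'
from meas import *
c=camera('wrist');save(c,'w12');M=masks(c['img'])
b=max(blobs(M['orange'],200),key=lambda b:b[0][4]);print(b[0])
q=np.argwhere(b[2])[:,::-1];r=cv2.minAreaRect((onplane(c,q,.068)[:,:2]*1000).astype(np.float32));print(r)
E
```

```text
time_s: 60.92
ee_pos: [0.6103, -0.0867, 0.23]
eef_rot: [-3.141, 0.002, 0.036]
force: [-0.8, -0.2, -0.4]
grip_width: 0.0936
grip_force: 0.0
t 60.92 pos [ 0.6103 -0.0867  0.23  ] rpy [-3.141e+00  2.000e-03] yawdeg 2.05 F [-0.8 -0.2 -0.4] w 0.0936 gf 0.0 q [-0.2   0.44  1.28 -0.    1.43  1.33]
units dx dy dz (current axes): 0.02 0.01 3.87  rz 0.01
[ 290  186   65   57 1671]
((622.5814819335938, -89.21826934814453), (48.83629608154297, 54.81458282470703), 1.8404240608215332)
```

```bash
python3 -m inch '1 0.02 0.03 1 0 0 0;1 0 0 1 0 0 0;1 0 0 1 0 0 0;1 0 0 0.6 0 0 0;1 0 0 0.25 0 0 0;-1 0 0 0 0 0 0;-1 0 0 0 0 0 0;-1 0 0 0 0 0 0;-1 0 0 0 0 0 0;-1 0 0 0 0 0 0' 45; python3 -m inch '-1 0 0 0 0 0 0;-1 0 0 0 0 0 0;-1 0 0 0 0 0 0;-1 0 0 0 0 0 0'; python3 go.py;  python3 -m inch '-1 0 0 -0.2 0 0 0;-1 0 0 -0.3 0 0 0;-1 0 0 -0.5 0 0 0;-1 0 0 -1 0 0 0;-1 0 0 -1 0 0 0;-1 0 0 -1 0 0 0;-1 0 0 -1 0 0 0;-1 0 0 -1 0 0 0;-1 0 0 0 0 0 0' 45; python3 go.py .5158 -.321 .29 7.4
```

```text
time_s: 62.22
ee_pos: [0.6113, -0.0878, 0.1156]
eef_rot: [3.142, -0.0, 0.035]
force: [-0.2, 0.0, -0.1]
grip_width: 0.0472
grip_force: 0.0
time_s: 62.72
ee_pos: [0.6113, -0.0879, 0.1155]
eef_rot: [3.142, -0.0, 0.035]
force: [-0.6, -2.0, 0.5]
grip_width: 0.0419
grip_force: 44.8
t 62.73 pos [ 0.6113 -0.0879  0.1155] rpy [ 3.142 -0.   ] yawdeg 2.0 F [-0.6 -2.   0.5] w 0.0419 gf 44.8 q [-0.2   0.53  1.41 -0.    1.2   1.33]
time_s: 63.85
ee_pos: [0.6118, -0.0879, 0.2983]
eef_rot: [3.14, -0.005, 0.035]
force: [-0.5, 0.3, -2.8]
grip_width: 0.0419
grip_force: 44.8
t 63.85 pos [ 0.6118 -0.0879  0.2983] rpy [ 3.14  -0.005] yawdeg 2.0 F [-0.5  0.3 -2.8] w 0.0419 gf 44.8 q [-0.2   0.41  1.16  0.    1.56  1.33]
units dx dy dz (current axes): -3.47 7.65 0.28  rz -0.54
```

```bash
python3 - <<'E'
from meas import *
c=camera('top');print(tray(c));
E
python3 -m inch '-1 -0.43 0.955 0 0 0 0;-1 -0.43 0.955 0 0 0 0;-1 -0.43 0.955 0 0 0 0;-1 -0.43 0.955 0 0 0 0;-1 -0.43 0.955 0 0 0 0;-1 -0.43 0.955 0 0 0 0;-1 -0.43 0.955 0 0 0 0;-1 -0.43 0.955 0 0 0 0;-1 0 0 0 0 0 -0.54;-1 0 0 0 0 0 0' 45; python3 -m inch '-1 0 0 1 0 0 0;-1 0 0 1 0 0 0;-1 0 0 1 0 0 0;-1 0 0 1 0 0 0;-1 0 0 0 0 0 0'; python3 go.py .5158 -.321 .0675 7.4
python3 - <<'E'
from meas import *
c=camera('wrist');save(c,'w13')
E
```

```text
(((515.8955078125, -320.994873046875), (274.380615234375, 110.79169464111328), 7.261974334716797), array([[ 372.8033, -283.3851],
       [ 386.808 , -393.2881],
       [ 658.9877, -358.6046],
       [ 644.983 , -248.7017]], dtype=float32))
time_s: 65.15
ee_pos: [0.5157, -0.3205, 0.2939]
eef_rot: [-3.14, 0.002, 0.128]
force: [0.5, -0.3, -3.4]
grip_width: 0.0417
grip_force: 44.8
time_s: 65.78
ee_pos: [0.5153, -0.3194, 0.1729]
eef_rot: [-3.138, 0.004, 0.128]
force: [-0.8, -0.1, -1.6]
grip_width: 0.0418
grip_force: 44.8
t 65.78 pos [ 0.5153 -0.3194  0.1729] rpy [-3.138  0.004] yawdeg 7.33 F [-0.8 -0.1 -1.6] w 0.0418 gf 44.8 q [-0.62  0.45  1.39  0.    1.31  0.83]
units dx dy dz (current axes): 0.01 0.05 3.51  rz -0.01
```

View pics/w13.png

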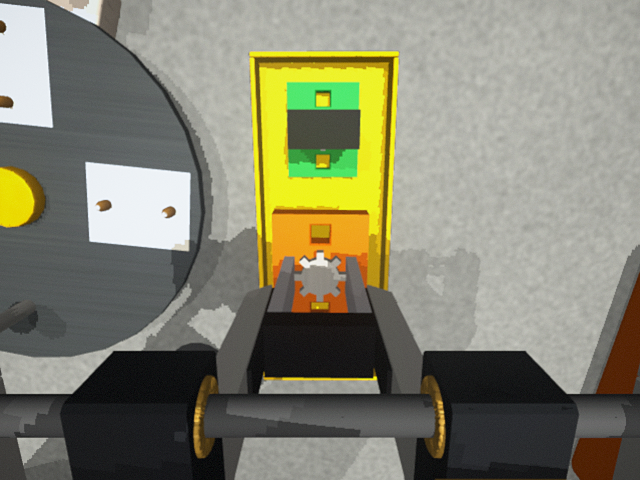

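Green stands in the tray (323,130) and orange is in line behind it. Lower.

```bash
python3 -m inch '-1 0 0.03 1 0 0 0;-1 0 0 1 0 0 0;-1 0 0 0.9 0 0 0;-1 0 0 0.3 0 0 0;-1 0 0 0.2 0 0 0;-1 0 0 0 0 0 0'; python3 go.py; python3 -m inch '-1 0 0 0.05 0 0 0;-1 0 0 0.05 0 0 0;-1 0 0 0 0 0 0' ; python3 go.py
```

```text
time_s: 66.58
ee_pos: [0.5166, -0.3216, 0.0743]
eef_rot: [3.141, -0.001, 0.129]
force: [-0.0, 0.7, -2.3]
grip_width: 0.0421
grip_force: 44.8
t 66.58 pos [ 0.5166 -0.3216  0.0743] rpy [ 3.141e+00 -1.000e-03] yawdeg 7.39 F [-0.   0.7 -2.3] w 0.0421 gf 44.8 q [-0.62  0.56  1.47  0.    1.11  0.82]
time_s: 66.95
ee_pos: [0.5163, -0.3214, 0.0705]
eef_rot: [3.142, -0.0, 0.129]
force: [0.3, -0.4, -2.9]
grip_width: 0.0419
grip_force: 44.8
t 66.95 pos [ 0.5163 -0.3214  0.0705] rpy [ 3.142 -0.   ] yawdeg 7.4 F [ 0.3 -0.4 -2.9] w 0.0419 gf 44.8 q [-0.62  0.56  1.48  0.    1.1   0.82]
```

```bash
python3 -m inch '-1 0 0 0.06 0 0 0;-1 0 0 0.03 0 0 0;-1 0 0 0 0 0 0'; python3 go.py; python3 -m inch '-1 0 0 0.03 0 0 0;-1 0 0 0 0 0 0' ; python3 go.py
```

```text
time_s: 67.32
ee_pos: [0.5162, -0.3214, 0.0677]
eef_rot: [-3.142, 0.0, 0.129]
force: [-0.8, 0.5, -3.0]
grip_width: 0.0417
grip_force: 44.8
t 67.33 pos [ 0.5162 -0.3214  0.0677] rpy [-3.142  0.   ] yawdeg 7.4 F [-0.8  0.5 -3. ] w 0.0417 gf 44.8 q [-0.62  0.57  1.48 -0.    1.1   0.82]
time_s: 67.58
ee_pos: [0.5164, -0.3215, 0.0675]
eef_rot: [3.141, -0.0, 0.129]
force: [-2.6, 1.3, 5.4]
grip_width: 0.0415
grip_force: 44.8
t 67.58 pos [ 0.5164 -0.3215  0.0675] rpy [ 3.141 -0.   ] yawdeg 7.4 F [-2.6  1.3  5.4] w 0.0415 gf 44.8 q [-0.62  0.57  1.48  0.    1.1   0.82]
```

```bash
python3 -m inch '1 0 0 0 0 0 0;1 0 0 0 0 0 0;1 0 0 0 0 0 0;1 0 0 0 0 0 0;1 0 0 -0.5 0 0 0;1 0 0 -1 0 0 0;1 0 0 -1 0 0 0;1 0 0 -1 0 0 0;1 0 0 -1 0 0 0;1 0 0 -1 0 0 0'; python3 -m inch '1 0 0 0 0 0 0;1 0 0 0 0 0 -0.94;1 0 0 0 0 0 -0.94;1 0 0 0 0 0 -0.94;1 0 0 0 0 0 -0.94;1 0 0 0 0 0 -0.94;1 0 0 0 0 0 -0.94;1 0 0 0 0 0 -0.94;1 0 0 0 0 0 -0.94;1 0 0 0 0 0 -0.94';python3 go.py .5182 -.0003 .23 92
```

```text
time_s: 68.82
ee_pos: [0.5162, -0.3213, 0.2342]
eef_rot: [3.141, -0.001, 0.129]
force: [-0.7, -0.8, -0.0]
grip_width: 0.094
grip_force: 0.0
time_s: 70.08
ee_pos: [0.516, -0.3212, 0.2311]
eef_rot: [-3.141, -0.001, 1.611]
force: [0.5, -0.6, -1.1]
grip_width: 0.094
grip_force: 0.0
t 70.08 pos [ 0.516  -0.3212  0.2311] rpy [-3.141e+00 -1.000e-03] yawdeg 92.31 F [ 0.5 -0.6 -1.1] w 0.094 gf 0.0 q [-0.62  0.41  1.31  0.    1.42 -0.66]
units dx dy dz (current axes): 10.69 0.51 0.04  rz 0.03
```

```bash
python3 -m inch '1 0.97 0.045 0 0 0 0;1 0.97 0.045 0 0 0 0;1 0.97 0.045 0 0 0 0;1 0.97 0.045 0 0 0 0;1 0.97 0.045 0 0 0 0;1 0.97 0.045 0 0 0 0;1 0.97 0.045 0 0 0 0;1 0.97 0.045 0 0 0 0;1 0.97 0.045 0 0 0 0;1 0.97 0.045 0 0 0 0'; python3 -m inch '1 0.97 0.045 0 0 0 0.03;1 0 0 0 0 0 0;1 0 0 0 0 0 0';python3 go.py .5182 -.0003 .114 92
python3 - <<'E'
from meas import *
c=camera('wrist');save(c,'w14');M=masks(c['img'])
m=M['blue'].copy();m[:,480:]=0
b=max(blobs(m,200),key=lambda b:b[0][4]);print(b[0])
q=np.argwhere(b[2])[:,::-1];r=cv2.minAreaRect((onplane(c,q,.068)[:,:2]*1000).astype(np.float32));print(r)
c=camera('side');save(c,'s14')
E
```

```text
time_s: 71.32
ee_pos: [0.5192, -0.0291, 0.2312]
eef_rot: [-3.141, -0.0, 1.606]
force: [0.3, -0.1, -0.3]
grip_width: 0.0936
grip_force: 0.0
time_s: 71.7
ee_pos: [0.5198, -0.0015, 0.2315]
eef_rot: [-3.141, 0.0, 1.601]
force: [0.1, -0.8, 0.2]
grip_width: 0.094
grip_force: 0.0
t 71.7 pos [ 0.5198 -0.0015  0.2315] rpy [-3.141  0.   ] yawdeg 91.71 F [ 0.1 -0.8  0.2] w 0.094 gf 0.0 q [-0.07  0.21  1.57 -0.    1.36 -0.1 ]
units dx dy dz (current axes): 0.04 -0.05 3.92  rz -0.03
[ 286  185   65   51 2001]
((518.388916015625, 13.435063362121582), (54.77678298950195, 43.19225311279297), 0.7669190764427185)
```

```bash
python3 -m inch '1 0.03 -0.05 1 0 0 -0.03;1 0 0 1 0 0 0;1 0 0 1 0 0 0;1 0 0 0.6 0 0 0;1 0 0 0.3 0 0 0;-1 0 0 0 0 0 0;-1 0 0 0 0 0 0;-1 0 0 0 0 0 0;-1 0 0 0 0 0 0;-1 0 0 0 0 0 0' 45; python3 -m inch '-1 0 0 0 0 0 0;-1 0 0 0 0 0 0;-1 0 0 0 0 0 0;-1 0 0 0 0 0 0'; python3 go.py;  python3 -m inch '-1 0 0 -0.2 0 0 0;-1 0 0 -0.3 0 0 0;-1 0 0 -0.5 0 0 0;-1 0 0 -1 0 0 0;-1 0 0 -1 0 0 0;-1 0 0 -1 0 0 0;-1 0 0 -1 0 0 0;-1 0 0 -1 0 0 0;-1 0 0 0 0 0 0' 45; python3 go.py .4365 -.3313 .29 7.4;python3 - <<'E'
from meas import *
c=camera('top');print(tray(c)); save(c,'t15')
E
```

```text
time_s: 73.05
ee_pos: [0.5185, -0.0001, 0.115]
eef_rot: [3.141, 0.0, 1.606]
force: [-0.3, -0.8, 0.3]
grip_width: 0.0474
grip_force: 0.0
time_s: 73.55
ee_pos: [0.5184, -0.0001, 0.1149]
eef_rot: [3.142, 0.0, 1.606]
force: [-0.2, -1.0, 1.6]
grip_width: 0.0419
grip_force: 44.9
t 73.55 pos [ 5.184e-01 -1.000e-04  1.149e-01] rpy [3.142 0.   ] yawdeg 92.0 F [-0.2 -1.   1.6] w 0.0419 gf 44.9 q [-0.07  0.33  1.71  0.    1.1  -0.11]
time_s: 74.68
ee_pos: [0.5189, -0.0001, 0.2973]
eef_rot: [3.137, 0.0, 1.606]
force: [0.3, -0.5, -3.6]
grip_width: 0.0419
grip_force: 44.9
t 74.67 pos [ 5.189e-01 -1.000e-04  2.973e-01] rpy [3.137 0.   ] yawdeg 92.0 F [ 0.3 -0.5 -3.6] w 0.0419 gf 44.9 q [-0.07  0.17  1.47  0.    1.5  -0.11]
units dx dy dz (current axes): -10.94 -3.13 0.24  rz 8.46
(((515.8955078125, -320.994873046875), (274.380615234375, 110.79169464111328), 7.261974334716797), array([[ 372.8033, -283.3851],
       [ 386.808 , -393.2881],
       [ 658.9877, -358.6046],
       [ 644.983 , -248.7017]], dtype=float32))
```

View pics/t15.png

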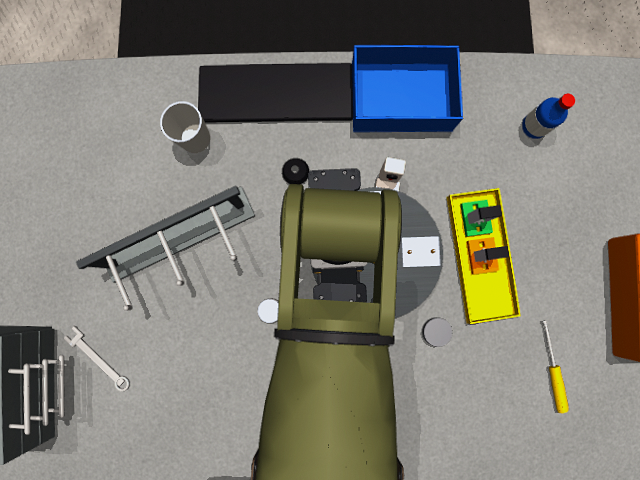

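Green (477,217) and orange (484,256) stand in the tray, which has not moved, and blue is in the gripper. Next, the near slot.

```bash
python3 -m inch '-1 -0.92 -0.26 0 0 0 0;-1 -0.92 -0.26 0 0 0 0;-1 -0.92 -0.26 0 0 0 0;-1 -0.92 -0.26 0 0 0 0;-1 -0.92 -0.26 0 0 0 0;-1 -0.92 -0.26 0 0 0 0;-1 -0.92 -0.26 0 0 0 0;-1 -0.92 -0.26 0 0 0 0;-1 -0.92 -0.26 0 0 0 0;-1 -0.92 -0.26 0 0 0 0' 45; python3 -m inch '-1 -0.92 -0.26 0 0 0 0;-1 -0.82 -0.27 0 0 0 0;-1 0 0 0 0 0 0.94;-1 0 0 0 0 0 0.94;-1 0 0 0 0 0 0.94;-1 0 0 0 0 0 0.94;-1 0 0 0 0 0 0.94;-1 0 0 0 0 0 0.94;-1 0 0 0 0 0 0.94;-1 0 0 0 0 0 0.94'; python3 -m inch '-1 0 0 0 0 0 0.94;-1 0 0 1 0 0 0;-1 0 0 1 0 0 0;-1 0 0 1 0 0 0;-1 0 0 1 0 0 0;-1 0 0 0 0 0 0;-1 0 0 0 0 0 0'; python3 go.py .4365 -.3313 .067 7.4
python3 - <<'E'
from meas import *
c=camera('wrist');save(c,'w16')
E
```

```text
time_s: 75.97
ee_pos: [0.4494, -0.2793, 0.2932]
eef_rot: [-3.14, -0.001, 1.606]
force: [-0.8, 0.5, -2.4]
grip_width: 0.0416
grip_force: 44.9
time_s: 77.22
ee_pos: [0.4357, -0.3311, 0.2931]
eef_rot: [-3.139, 0.001, 0.288]
force: [0.6, -0.4, -2.9]
grip_width: 0.0417
grip_force: 44.9
time_s: 78.1
ee_pos: [0.4362, -0.3315, 0.1755]
eef_rot: [3.141, -0.0, 0.129]
force: [0.3, 0.6, -1.5]
grip_width: 0.0417
grip_force: 44.9
t 78.1 pos [ 0.4362 -0.3315  0.1755] rpy [ 3.141 -0.   ] yawdeg 7.4 F [ 0.3  0.6 -1.5] w 0.0417 gf 44.9 q [-0.72  0.32  1.57  0.    1.26  0.72]
units dx dy dz (current axes): 0.01 -0.01 3.62  rz 0.00
```

View pics/w16.png

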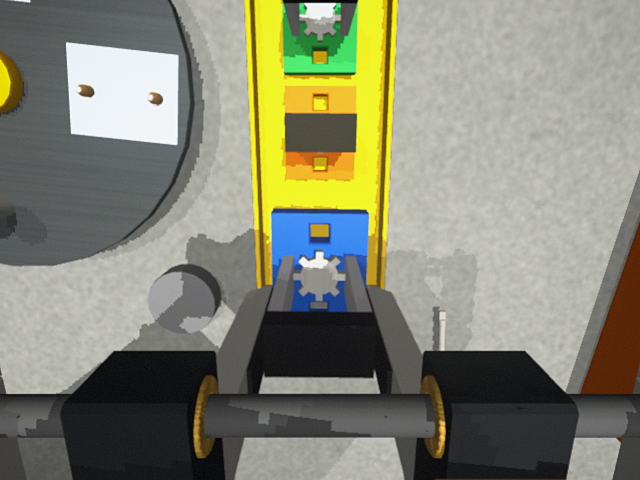

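Blue lines up with the row (320,250), and the grey roll (185,298) is clear of the fingers.

```bash
python3 -m inch '-1 0 0 1 0 0 0;-1 0 0 1 0 0 0;-1 0 0 0.9 0 0 0;-1 0 0 0.4 0 0 0;-1 0 0 0.1 0 0 0;-1 0 0 0 0 0 0'; python3 go.py; python3 -m inch '-1 0 0 0.08 0 0 0;-1 0 0 0.05 0 0 0;-1 0 0 0 0 0 0' ; python3 go.py;python3 -m inch '-1 0 0 0.04 0 0 0;-1 0 0 0 0 0 0' ; python3 go.py
```

```text
time_s: 78.9
ee_pos: [0.4364, -0.3318, 0.0739]
eef_rot: [3.14, -0.001, 0.129]
force: [0.7, -0.1, -3.7]
grip_width: 0.0417
grip_force: 44.9
t 78.9 pos [ 0.4364 -0.3318  0.0739] rpy [ 3.14e+00 -1.00e-03] yawdeg 7.4 F [ 0.7 -0.1 -3.7] w 0.0417 gf 44.9 q [-0.72  0.44  1.66 -0.    1.04  0.72]
time_s: 79.28
ee_pos: [0.436, -0.3314, 0.069]
eef_rot: [3.142, -0.0, 0.129]
force: [0.1, -1.3, -3.6]
grip_width: 0.0415
grip_force: 44.9
t 79.28 pos [ 0.436  -0.3314  0.069 ] rpy [ 3.142 -0.   ] yawdeg 7.4 F [ 0.1 -1.3 -3.6] w 0.0415 gf 44.9 q [-0.72  0.45  1.66 -0.    1.03  0.72]
time_s: 79.53
ee_pos: [0.436, -0.3313, 0.0677]
eef_rot: [-3.141, 0.0, 0.129]
force: [0.3, 0.1, -3.3]
grip_width: 0.0419
grip_force: 44.9
t 79.53 pos [ 0.436  -0.3313  0.0677] rpy [-3.141  0.   ] yawdeg 7.4 F [ 0.3  0.1 -3.3] w 0.0419 gf 44.9 q [-0.72  0.45  1.66  0.    1.03  0.72]
```

Lower the last bit, release, rise, and check the tray and crank.

```bash
python3 -m inch '-1 0 0 0.04 0 0 0;-1 0 0 0 0 0 0'; python3 go.py; python3 -m inch '1 0 0 0 0 0 0;1 0 0 0 0 0 0;1 0 0 0 0 0 0;1 0 0 0 0 0 0;1 0 0 -0.5 0 0 0;1 0 0 -1 0 0 0;1 0 0 -1 0 0 0;1 0 0 -1 0 0 0;1 0 0 -1 0 0 0;1 0 0 -1 0 0 0'; python3 -m inch '1 0 0 0 0 0 0;1 0 0 0 0 0 0'; python3 go.py .4306 -.0963 .2311 89.3
python3 - <<'E'
from meas import *
c=camera('side');P=cloud(c);M=masks(c['img'])
for k in('green','orange','blue'):
    m=M[k]&(P[...,1]<-.2)&(P[...,0]>.35)&(P[...,0]<.65)&(P[...,1]>-.42)&(P[...,2]<.1)
    for b in blobs(m,30): print(k,b[0],np.median(P[b[2]],0))
c=camera('top');M=masks(c['img']);P=cloud(c)
w=sorted([onplane(c,ce,.052)[0,:2] for s,ce,l in blobs(M['white'],200) if abs(np.median(P[l][:,2])-.0523)<.003],key=lambda a:a[1])
print('stations',[x.round(4) for x in w])
for s,ce,l in blobs(M['red']&(P[...,2]>.13)&(P[...,2]<.15),15): print('knob',onplane(c,ce,.14))
E
```

```text
time_s: 79.78
ee_pos: [0.4361, -0.3314, 0.0669]
eef_rot: [3.141, -0.0, 0.129]
force: [-1.7, 1.2, 3.9]
grip_width: 0.0421
grip_force: 44.9
t 79.78 pos [ 0.4361 -0.3314  0.0669] rpy [ 3.141 -0.   ] yawdeg 7.4 F [-1.7  1.2  3.9] w 0.0421 gf 44.9 q [-0.72  0.45  1.66  0.    1.03  0.72]
time_s: 81.03
ee_pos: [0.4359, -0.3313, 0.2338]
eef_rot: [3.141, -0.001, 0.129]
force: [0.8, 0.8, 0.3]
grip_width: 0.0939
grip_force: 0.0
time_s: 81.28
ee_pos: [0.4358, -0.3312, 0.2312]
eef_rot: [-3.141, 0.0, 0.129]
force: [0.1, 0.2, -0.0]
grip_width: 0.0941
grip_force: 0.0
t 81.28 pos [ 0.4358 -0.3312  0.2312] rpy [-3.141  0.   ] yawdeg 7.4 F [ 0.1  0.2 -0. ] w 0.0941 gf 0.0 q [-0.72  0.28  1.49 -0.    1.37  0.72]
units dx dy dz (current axes): 0.84 -7.79 0.00  rz -8.19
green [350 192  10  13  55] [ 0.6213 -0.2955  0.0204]
green [371 197  11  12  59] [ 0.5667 -0.3204  0.0207]
orange [378 199  36  20 281] [ 0.5012 -0.318   0.0196]
blue [410 208  34  19 199] [ 0.423  -0.3225  0.0201]
stations [array([ 0.5238, -0.1804]), array([ 0.6119, -0.0882]), array([ 0.5196, -0.0002])]
knob [[ 0.4319 -0.0924  0.14  ]]
```

Carriers are all down on the tray floor. I'll press the crank once more to make sure it is at the stop, since the lift-offs could have backed it off slightly.

```bash
python3 -m inch '1 0.1 -0.97 0 0 0 0;1 0.1 -0.97 0 0 0 0;1 0.1 -0.97 0 0 0 0;1 0.1 -0.97 0 0 0 0;1 0.1 -0.97 0 0 0 0;1 0.1 -0.97 0 0 0 0;1 0.1 -0.97 0 0 0 0;1 0.14 -1 0 0 0 0;1 0 0 0 0 0 -0.91;1 0 0 0 0 0 -0.91';python3 -m inch '1 0 0 0 0 0 -0.91;1 0 0 0 0 0 -0.91;1 0 0 0 0 0 -0.91;1 0 0 0 0 0 -0.91;1 0 0 0 0 0 -0.91;1 0 0 0 0 0 -0.91;1 0 0 0 0 0 -0.91;1 0 0 0 0 0 0;1 0 0 0 0 0 0' 30; python3 go.py .4306 -.0930 .1095 89.3
```

```text
time_s: 82.62
ee_pos: [0.4307, -0.0959, 0.2309]
eef_rot: [-3.141, 0.001, 0.453]
force: [0.2, -0.1, -0.3]
grip_width: 0.0937
grip_force: 0.0
time_s: 83.75
ee_pos: [0.4308, -0.0964, 0.2313]
eef_rot: [-3.141, -0.0, 1.555]
force: [0.0, 0.1, 0.2]
grip_width: 0.0941
grip_force: 0.0
t 83.75 pos [ 0.4308 -0.0964  0.2313] rpy [-3.141 -0.   ] yawdeg 89.09 F [0.  0.1 0.2] w 0.0941 gf 0.0 q [-0.3   0.03  1.77  0.    1.34 -0.29]
units dx dy dz (current axes): 0.11 -0.01 4.06  rz -0.02
```

```bash
python3 -m inch '1 0.11 0 1 0 0 0;1 0 0 1 0 0 0;1 0 0 1 0 0 0;1 0 0 1 0 0 0;-1 0 0 0 0 0 0;-1 0 0 0 0 0 0;-1 0 0 0 0 0 0;-1 0 0 0 0 0 0;-1 0 0 0 0 0 0;-1 0 0 0 0 0 0' 30; python3 -m inch '-1 0 0 0 0 0 0;-1 0 0 0 0 0 0;-1 0 0 0 0 0 0;-1 -0.04 0 0 0 0 0;-1 0 0 0 0 0 0';python3 go.py; python3 -m inch '-1 -0.03 0 0 0 0 0;-1 0 0 0 0 0 0';python3 go.py
```

```text
time_s: 85.0
ee_pos: [0.431, -0.0931, 0.1117]
eef_rot: [3.141, 0.0, 1.559]
force: [1.1, -1.1, -0.5]
grip_width: 0.0371
grip_force: 0.0
time_s: 85.62
ee_pos: [0.4306, -0.0933, 0.1115]
eef_rot: [-3.14, -0.002, 1.558]
force: [-4.6, 8.3, 5.6]
grip_width: 0.0234
grip_force: 30.0
t 85.62 pos [ 0.4306 -0.0933  0.1115] rpy [-3.14e+00 -2.00e-03] yawdeg 89.29 F [-4.6  8.3  5.6] w 0.0234 gf 30.0 q [-0.3   0.17  1.92  0.    1.05 -0.29]
time_s: 85.88
ee_pos: [0.4305, -0.0935, 0.1115]
eef_rot: [-3.14, -0.003, 1.559]
force: [-4.0, 16.7, 8.3]
grip_width: 0.0232
grip_force: 30.0
t 85.88 pos [ 0.4305 -0.0935  0.1115] rpy [-3.14e+00 -3.00e-03] yawdeg 89.3 F [-4.  16.7  8.3] w 0.0232 gf 30.0 q [-0.3   0.17  1.92  0.    1.05 -0.29]
```

Firm at the stop. Release, rise clear, check and hand in.

```bash
python3 -m inch '1 0 0 0 0 0 0;1 0 0 0 0 0 0;1 0 0 0 0 0 0;1 0 0 0 0 0 0;1 0 0 -1 0 0 0;1 0 0 -1 0 0 0;1 0 0 -1 0 0 0;1 0 0 -1 0 0 0;1 0 0 -1 0 0 0;1 0 0 0 0 0 0'; python3 go.py
python3 - <<'E'
from h import *
c=camera('side');save(c,'s20')
E
```

```text
time_s: 87.12
ee_pos: [0.4316, -0.0954, 0.2632]
eef_rot: [3.138, 0.001, 1.559]
force: [-0.8, -0.5, -0.2]
grip_width: 0.0939
grip_force: 0.0
t 87.12 pos [ 0.4316 -0.0954  0.2632] rpy [3.138e+00 1.000e-03] yawdeg 89.3 F [-0.8 -0.5 -0.2] w 0.0939 gf 0.0 q [-0.3   0.01  1.72 -0.    1.41 -0.29]
```

View pics/s20.png

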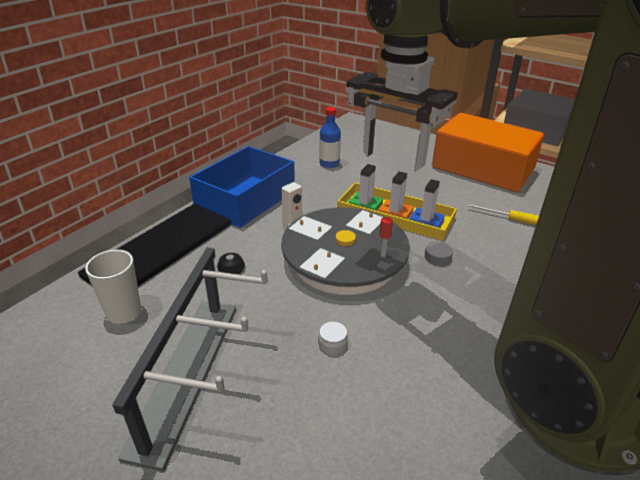

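All three carriers stand upright in the tray (365–430, 190–220), the disc is empty, and the tin, roll and mouse are where they were.

```bash
python3 -c "
from station import ticket
print(ticket.hand_in())"
```

```text
the job is handed in; nothing more can be done
None
```

I handed the job in at about 87 s: all three carriers were seated, turned counterclockwise to the stop and stood upright in the tray; the crank was pressed firm on its stop just before hand-in, and the tin, roll and mouse were not disturbed.

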